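# Clear the bonding jig and hold the heat sink in it

### The job

Clear the bonding jig: put the hex standoff and the relay lying on its bed each into the bin that already holds its own kind. Then set the finned heat sink flat on the bed, fin side to the fence and one end butted against the stop block, and with one diagonal push press it firmly down on the bed and squarely against the fence at the same time. Finish while still holding that push, as the adhesive needs the pressure, and leave everything else on the bench where it is.

Things in the scene. Friction and masses are not known exactly. Their poses are not given: they have to be found in the camera images.
- jig: Fixed bonding jig, bare aluminium. Bed plate 150 x 260 mm, 12 mm thick; origin under the centre of the bed, on the table; z up. Its x axis points squarely to the fence, which runs along y on the far (+x) edge of the bed; the stop block is near its +y end. The jig's place and yaw differ from run to run.
- bed: The jig's flat bed plate, 150 x 260 x 12 mm; same origin and axes as the jig; its top is 12 mm above the origin.
- fence: The jig's fence bar, rigid, 15 mm thick, 260 mm long, rising 22 mm above the bed's top; same origin and axes as the jig; its upright working face is the plane x = +60 mm.
- fence_face (a point): Point at the foot of the fence's working face, on the bed's top surface, midway along the fence; axes as the jig (x points into the fence).
- stop: Steel stop block screwed fast on the bed near its +y end, 80 mm along the jig's x, 18 mm thick along y, 20 mm high plus two 4 mm screw heads; origin at the centre of its underside (on the bed's top), axes as the jig. It reaches from 2 mm short of the fence to 82 mm from it. Its distance along the fence differs from run to run.
- stop_face (a point): Middle of the stop's working face, 9 mm to the -y side of its centre, at the height of the bed's top; axes as the jig. The heat sink's +y end is to touch this face plane.
- heatsink: Finned black heat sink, 0.16 kg, on the table. Base 50 (x) x 76 (y) x 9 mm. Four fins 21 mm tall run along y on the +x half: a block from x = +1 to +25 mm, grippable across x; 30 mm high overall. The -x half is a bare ledge 26 mm wide, 9 mm above the underside. Origin: centre of the underside, z up. Starts with +x roughly away from the robot; must end with its axes along the jig's.
- sink_back (a point): Point on the heat sink: lower edge of its fin-side (+x) face, mid-length (25 mm from the origin along x). This face goes against the fence.
- sink_end (a point): Point on the heat sink: lower edge of its +y end, 38 mm from the origin along y. This end goes against the stop.
- sink_corner (a point): Point on the heat sink at mid-length in the inside corner where the top of the ledge meets the first fin (1 mm from the origin along x, 9 mm up): a finger pushing into this corner pushes both down and towards the fence.
- standoff: Loose hexagonal brass standoff lying on the bed, 50 mm long along its x, 12 mm across flats (13.9 mm across corners), 45 g; origin midway along its underside.
- relay: Loose black box-shaped relay standing on the bed, 29 (x) x 13 (y) x 17 mm high, 20 g; origin at the centre of its underside.
- bin_standoffs: Fixed open white bin, 110 (x) x 100 (y) x 40 mm high, walls 3 mm, with two brass standoffs fixed to its floor in the -x half (12 mm high); origin at the centre of its underside. The standoff goes here. The two bins swap places.
- bin_relays: Fixed open white bin of the same size, with three relays fixed to its floor along the -x wall (17 mm high); origin at the centre of its underside. The relay goes here.
- screwdriver: Bystander: screwdriver 170 mm long, lying between the robot and the jig; origin midway. Leave alone.
- board: Bystander: yellow circuit board 90 x 130 mm, about 12 mm high with its parts, flat on the table at the left front; origin at its centre. Leave alone.
- reel: Bystander: white empty reel, 56 mm across, 40 mm high, standing to the right of the jig; origin under its centre. Leave alone.
- meter: Bystander: grey hand-held meter 140 x 72 x 43 mm, lying in front of the robot; origin under its centre. Leave alone.
- jar: Bystander: amber glass jar, 44 mm across, 60 mm high, beyond the jig; origin under its centre. Leave alone.
- tape: Bystander: black ring of a tape roll, 68 mm across, 19 mm high, beyond the bins and the heat sink; origin under its centre. Leave alone.

How it is judged:
By the outcome, as a careful person would: the job done as asked, in the order asked, and still so for the second after the job is handed in, while the arm keeps its last pose, push and grip.
It also fails if it takes over 72 s, if anything falls off the work surface, if the arm or the gripper's body presses on something with over 40 N, if the wrist force passes 120 N, or if a joint passes its speed limit or range.

### The arm

A 6-joint arm with a two-finger parallel gripper is mounted at the origin on the work surface. World frame = base frame: x ahead of the robot, y to its left, z up, the work surface at z = 0. Lengths are in m, angles in rad, forces in N, time in s.
With the tool pointing down it reaches from about 0.225 to 0.875 m from the base axis. Payload 3.4 kg.
Tool frame: the origin (TCP) lies at the very end of the fingers, on their centre line; the grasp point (between the pads) lies 19 mm behind it; z points along the fingers, y is the direction in which the jaws open and shut (so a half turn about z gives the same grasp; the last joint's range is limited). The gripper opens to 85 mm and grips with 20 to 120 N. Pads are 22 mm wide; open, the fingers measure 114 mm over their backs; the gripper's body (76 mm by 85 mm) begins 54 mm behind the grasp point. The pads swing forward as they close: fully open they stand 13 mm farther back than shut.
Start: joints at [-1.377, 0.276, 1.505, -0, 1.361, -0.121], TCP at [0.178, -0.547, 0.231] pointing down, gripper open.
Joint ranges: [-2.89, 2.89], [-0.75, 2.08], [0.22, 2.7], [-1.18, 4.32], [0.11, 2.71], [-2.7, 2.7]. Speed limits (rad/s): [2.57, 2.57, 3.14, 3.14, 3.14, 3.14].

### API

Orientations are given as a unit quaternion [w, x, y, z].
In Python, from rig import telemetry, cams, sign_off, spotter gives the robot as it stands.
- The arm moves only by the tool servo_tool, never from a script. Its argument "steps" is a list of rows, each a list of 6 numbers: the shift along the tool's x, y, z in mm, then the turn, a rotation vector about the tool's x, y, z in degrees. In form: [[x, y, z, ax, ay, az], ...]. A call has 1 to 8 rows; each row is the pose to reach, as a shift and turn from the pose commanded when the call began, along the tool's axes at that moment; what a row does not reach only later rows make up. A row lasts 1/10 s, in which the tool goes at most 50 mm and 8.59 degrees, less where a joint would pass 70% of its speed; a pose out of reach is approached as far as the arm can. A call with a gripper value outside its range is refused whole. "hand" is the closure in counts, from 0 (fully open) to 255 (shut), set as the call begins (left out, the last holds). The fingers move at their own pace and stop on an object; "grip_force" is the grip in N (left out, the last holds). Time passes only in rows, so rows that repeat a pose let the fingers close. It gives the time, the measured TCP pose, the force and the opening at its end, in the units of the state.
- telemetry.get_state(): the state, without advancing time (a new reading comes with each control period).
- cams.get_image(name): name is "scene" or "top"; returns (picture, depth): 400x640x3 uint8, red, green, blue; 400x640 float32, m along the optical axis (not along the pixel's ray), 0 where there is no reading.
- cams.camera_model(name): a dict with "camera_matrix" (3x3 intrinsics, pixels), "origin" and "rotation" of the camera in the world. Camera axes: x right, y up, looking along -z (the intrinsics and any distortion apply to the point x, -y, -z); pixel columns grow to the right and rows downward; lengths in m; the calibration is good to about 2 mm. A picture is of the moment at which its call begins. camera_model takes no time and is no camera call.
- sign_off(): hands the job in, once; it reports no verdict.
Trained networks look in the newest picture that a camera, given by its name, has taken for a name from the list of things; names that differ only in an ending like _2 or _b are one class to them, and where a whole thing is asked for, a point or a joint stands for the part that bears it (a point fixed in the world has none). Each returns a list of dicts, best first, with "conf" (0 to 1); they miss things now and then, are a little off and sometimes report something else, mostly with a low value. They report only what shows in the picture. A call takes as long as a camera call.
- spotter.outline_of(query, camera): "region" (400x640 bool, what is visible of it) and "rect" ([left, top, width, height] in pixels, round what is visible of it).
The state is a dict: "clock": time; "qpos": joint angles; "qd": joint speeds; "effort": joint torques, N m; "position": TCP position; "ee_rot": TCP orientation; "contact_force": force on the tool from outside, world axes, zero at the start; "moment": the same for the moment, N m; "width": finger opening in m.
Only numpy, scipy, OpenCV 4.12 (cv2) and the standard library are available. Lean on these libraries where they do the work, as an engineer would, in place of code of your own. Each camera call takes 0.05 s, during which the arm holds its last target.

## Working session

There is one attempt and no reset: what is moved stays moved. The work goes in short steps, Python scripts to look and compute and a tool call to move; the robot and the scene stay as the last step left them, time stands still between calls to the robot, and variables do not carry over. Pictures are saved under pics/ and viewed, and the job is handed in when it is done.

Besides the shell and the picture viewer there is one more tool, called after "Emit:" as name(argument=value, ...) on one line, values as JSON. servo_tool: Moves the arm, as the interface text tells. Its arguments: {"type":"object","properties":{"steps":{"type":"array","items":{"type":"array","items":{"type":"number"}}},"hand":{"type":"number"},"grip_force":{"type":"number"}},"required":["steps"]}

```bash
ls; mkdir -p pics; python3 - <<'E'
from rig import telemetry,cams
import cv2,numpy as np
np.set_printoptions(precision=4,suppress=True)
print(telemetry.get_state())
for n in("scene","top"):
    im,d=cams.get_image(n); cv2.imwrite(f"pics/{n}0.png",im[:,:,::-1]); print(n,cams.camera_model(n))
    np.savez(f"{n}0.npz",im=im,d=d)
E
```

```text
pics
{'clock': 0.0, 'qpos': array([-1.377 ,  0.2766,  1.5062, -0.    ,  1.3607, -0.121 ]), 'qd': array([-0.0003,  0.0009,  0.0009,  0.0008, -0.0003,  0.0005]), 'effort': array([ -0.0002, -41.677 , -24.5805,  -0.0002,   0.0111,  -0.    ]), 'position': array([ 0.1779, -0.5462,  0.2304]), 'ee_rot': array([-0.0009,  0.9876,  0.1568, -0.    ]), 'contact_force': array([ 0.1201, -0.0344,  0.1237]), 'moment': array([ 0.0148, -0.015 ,  0.0214]), 'width': 0.08558192293183582}
scene {'camera_matrix': array([[412.9107,   0.    , 319.0638],
       [  0.    , 412.9107, 197.0434],
       [  0.    ,   0.    ,   1.    ]]), 'origin': array([1.0018, 0.6452, 0.7572]), 'rotation': array([0.2855, 0.1213, 0.3774, 0.8725])}
top {'camera_matrix': array([[463.2877,   0.    , 318.0825],
       [  0.    , 463.2877, 194.9363],
       [  0.    ,   0.    ,   1.    ]]), 'origin': array([0.2491, 0.0182, 1.4682]), 'rotation': array([ 0.7116,  0.0697, -0.0673, -0.6958])}
```

```bash
sleep 0
```

```text
(no output)
```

View pics/scene0.png

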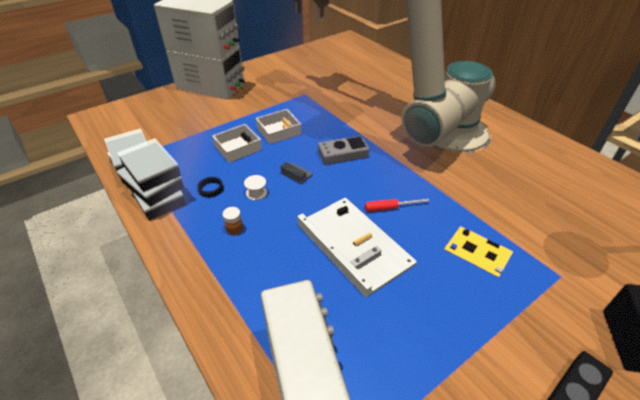

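View pics/top0.png

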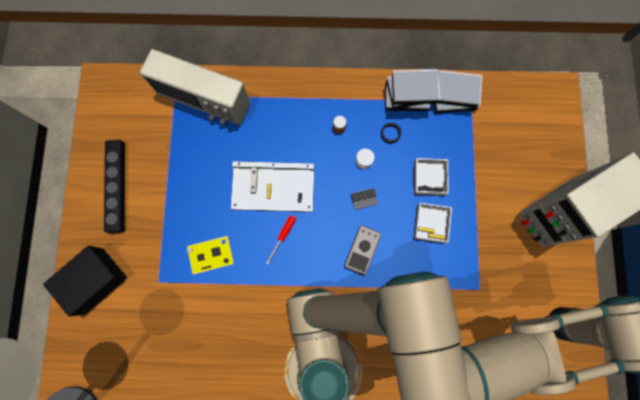

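Scene: jig at (355,245) with the relay at (343,210), standoff at (362,240) and stop at (367,256). Top: relay bin at (431,177), standoff bin at (434,223), heat sink at (363,198), jig at (272,187). Next I'll measure.

```bash
cat > h.py <<'E'
import numpy as np,cv2
from scipy.spatial.transform import Rotation as R
from rig import telemetry,cams,spotter
np.set_printoptions(precision=4,suppress=True)
def cam(n):
    m=cams.camera_model(n); q=np.array(m['rotation']); 
    return m['camera_matrix'],m['origin'],R.from_quat(q[[1,2,3,0]]).as_matrix()
def cloud(n,d):
    K,o,M=cam(n); v,u=np.mgrid[0:400,0:640]
    x=(u-K[0,2])/K[0,0]*d; y=(v-K[1,2])/K[1,1]*d
    return np.stack([x,-y,-d],-1)@M.T+o
def proj(n,p):
    K,o,M=cam(n); c=(np.atleast_2d(p)-o)@M; 
    return np.stack([K[0,0]*c[:,0]/-c[:,2]+K[0,2],-K[1,1]*c[:,1]/-c[:,2]+K[1,2]],-1)
def atz(n,uv,z):
    K,o,M=cam(n); uv=np.atleast_2d(uv).astype(float)
    r=np.stack([(uv[:,0]-K[0,2])/K[0,0],-(uv[:,1]-K[1,2])/K[1,1],-np.ones(len(uv))],-1)@M.T
    return o+r*((z-o[2])/r[:,2])[:,None]
E
python3 - <<'E'
from h import *
out={}
for n in("scene","top"):
    f=np.load(n+"0.npz"); P=cloud(n,f['d']); print(n,"table z",)
    cams.get_image(n)
    for q in ["jig","bed","fence","stop","heatsink","standoff","relay","bin_standoffs","bin_relays","screwdriver","reel"]:
        for r in spotter.outline_of(q,n)[:2]:
            m=r['region']; p=P[m&(f['d']>0)]
            print(q,round(r['conf'],2),[int(a) for a in r['rect']],m.sum(),np.median(p,0),np.percentile(p[:,2],[5,95]))
            out[f"{n}_{q}_{len([k for k in out if k.startswith(n+'_'+q+'_')])}"]=m
    b=(f['im'][:,:,2]>150)&(f['im'][:,:,0]<60)
    p=P[b&(f['d']>0)];print("mat z",np.median(p[:,2]),p[:,2].std()); A=np.c_[p[:,:2],np.ones(len(p))];print(np.linalg.lstsq(A,p[:,2],rcond=None)[0])
np.savez("masks.npz",**out)
print(telemetry.get_state()['clock'])
E
python3 - <<'E'
import cv2
a=cv2.imread('pics/scene0.png');cv2.imwrite('pics/s_jig.png',cv2.resize(a[180:310,280:440],None,fx=5,fy=4.6,interpolation=cv2.INTER_CUBIC)[:600,:800])
cv2.imwrite('pics/s_right.png',cv2.resize(a[95:215,190:340],None,fx=5,fy=5,interpolation=cv2.INTER_CUBIC))
a=cv2.imread('pics/top0.png');cv2.imwrite('pics/t_all.png',cv2.resize(a[120:280,220:460],None,fx=3.3,fy=3.3,interpolation=cv2.INTER_CUBIC))
E
```

```text
scene table z
jig 0.67 [299, 202, 116, 93] 5016 [0.5693 0.19   0.0109] [0.0076 0.0329]
bed 0.89 [307, 194, 104, 98] 3769 [0.5471 0.1881 0.0105] [0.0081 0.0127]
bed 0.23 [295, 198, 118, 98] 5082 [0.5688 0.1886 0.0109] [0.0073 0.0329]
fence 0.6 [298, 217, 74, 81] 1233 [0.6322 0.1996 0.0294] [0.0028 0.0342]
stop 0.82 [350, 248, 32, 22] 384 [0.5765 0.2407 0.0296] [0.0115 0.0337]
standoff 0.49 [352, 235, 19, 8] 111 [0.5449 0.1893 0.0208] [0.0154 0.0236]
bin_standoffs 0.82 [254, 110, 49, 34] 1088 [ 0.4487 -0.3428  0.0168] [-0.0001  0.0383]
bin_relays 0.93 [217, 124, 44, 40] 1179 [ 0.5979 -0.3375  0.0185] [0.0005 0.0379]
screwdriver 0.89 [367, 201, 55, 10] 327 [0.4296 0.1316 0.0196] [0.0078 0.0254]
screwdriver 0.21 [281, 160, 31, 25] 482 [ 0.539  -0.1121  0.016 ] [-0.0012  0.0295]
reel 0.61 [352, 244, 32, 24] 363 [0.5773 0.241  0.0299] [0.0128 0.034 ]
reel 0.58 [245, 173, 22, 27] 464 [ 0.6605 -0.1111  0.0366] [-0.0008  0.0401]
mat z -0.0008002946667601263 0.001754980330412181
[ 0.0003  0.0002 -0.001 ]
top table z
jig 0.87 [232, 160, 84, 49] 3468 [0.5629 0.1678 0.0128] [0.0071 0.0344]
jig 0.
[... 367 characters left out ...]
ndoff 0.3 [351, 188, 25, 22] 432 [ 0.5277 -0.1212  0.0123] [0.0016 0.0327]
relay 0.62 [301, 192, 0, 10] 24 [0.5287 0.0835 0.0289] [0.0258 0.0355]
bin_standoffs 0.79 [415, 203, 40, 33] 1232 [ 0.4551 -0.3388  0.0066] [-0.0012  0.0404]
bin_relays 0.7 [414, 160, 34, 37] 1207 [ 0.605  -0.3365  0.0071] [-0.001   0.0406]
screwdriver 0.74 [234, 160, 77, 8] 476 [0.6256 0.1665 0.0328] [0.0164 0.0391]
screwdriver 0.55 [266, 216, 27, 41] 210 [0.425  0.1239 0.0229] [0.0133 0.0289]
reel 0.6 [354, 150, 18, 18] 282 [ 0.6539 -0.1206  0.0391] [0.0003 0.045 ]
reel 0.27 [352, 188, 22, 21] 389 [ 0.5291 -0.1215  0.0132] [0.0045 0.0328]
mat z 0.0007873483227709421 0.012981390765644854
[-0.0024 -0.0011  0.0024]
1.3
```

View pics/s_jig.png

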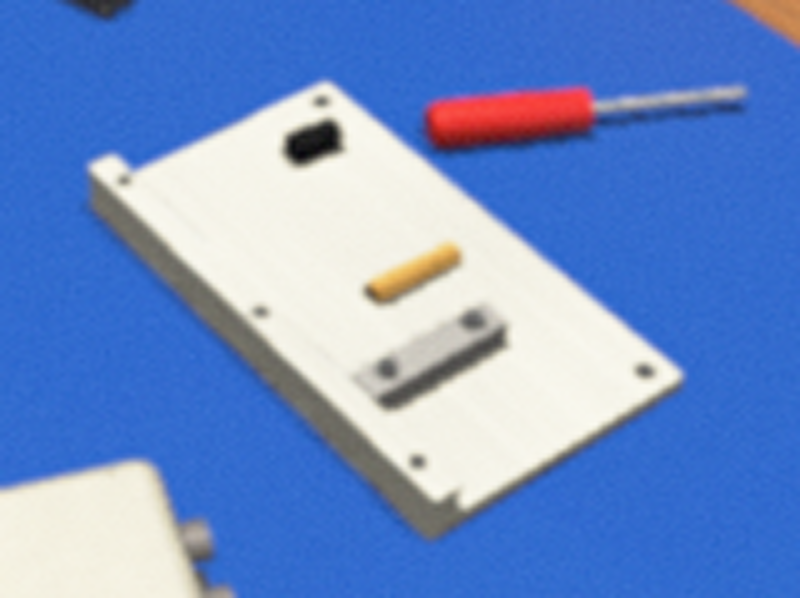

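View pics/s_right.png

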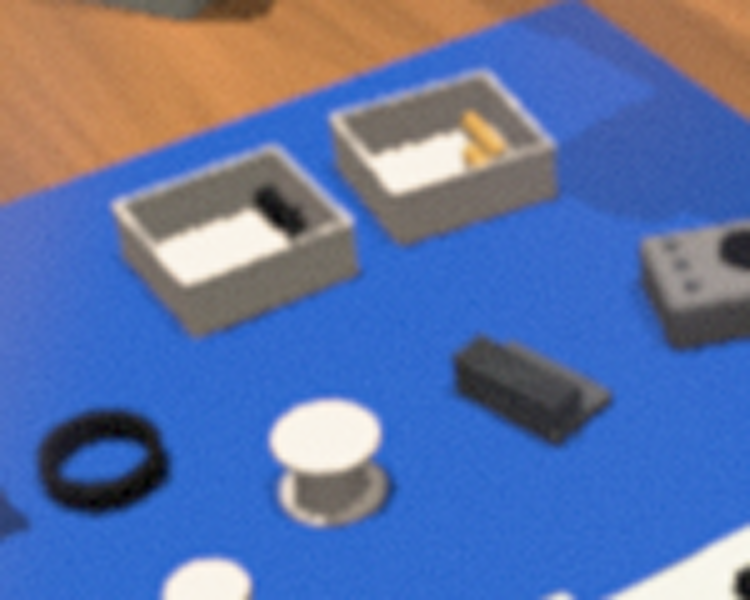

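View pics/t_all.png

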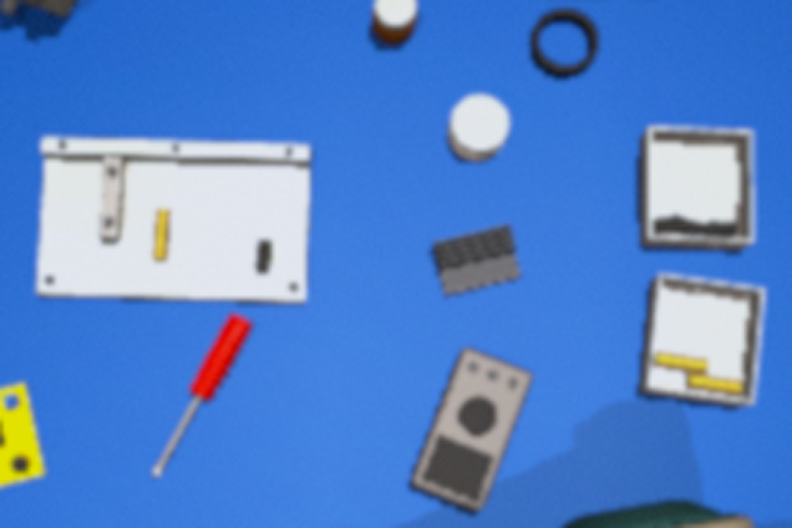

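```bash
cat > fit.py <<'E'
from h import *
from scipy.optimize import minimize
def box(x0,x1,y0,y1,z0,z1): return np.array([[x,y,z] for x in(x0,x1) for y in(y0,y1) for z in(z0,z1)])/1e3
a=np.deg2rad(np.arange(6)*60)
hexp=np.array([[x,6.93*np.sin(t),6+6.93*np.cos(t)] for x in(-25,25) for t in a+np.pi/6])/1e3
M={'jig':[box(-75,75,-130,130,0,12),box(60,75,-130,130,0,34)],
'heatsink':[box(-25,25,-38,38,0,9),box(1,25,-38,38,0,30)],
'bin':[box(-55,55,-50,50,0,40)],'standoff':[hexp],'relay':[box(-14.5,14.5,-6.5,6.5,0,17)],'stop':[box(-40,40,-9,9,0,20)]}
S=4
def render(n,parts,p,z,roi):
    u0,v0,w,h=roi; im=np.zeros((h*S,w*S),np.uint8)
    c,s=np.cos(p[2]),np.sin(p[2]); Rm=np.array([[c,-s,0],[s,c,0],[0,0,1]])
    for b in parts:
        uv=proj(n,b@Rm.T+[p[0],p[1],z]); hull=cv2.convexHull(uv.astype(np.float32))[:,0]
        cv2.fillConvexPoly(im,np.round(((hull-[u0,v0]+.5)*S-.5)*16).astype(np.int32),255,shift=4)
    im=cv2.GaussianBlur(im,(0,0),S*0.6)
    return cv2.resize(im,(w,h),interpolation=cv2.INTER_AREA)/255.
def fit(n,name,w,p0,z,roi):
    "w: soft mask full image (0..1)"
    u0,v0,ww,hh=roi; t=w[v0:v0+hh,u0:u0+ww]
    f=lambda q:((render(n,M[name],[q[0]/1e3,q[1]/1e3,np.deg2rad(q[2])],z,roi)-t)**2).sum()
    best=None
    for da in(0,):
        q0=np.array([p0[0]*1e3,p0[1]*1e3,np.rad2deg(p0[2])+da])
        for sc in(8,3,1):
            r=minimize(f,q0,method='Nelder-Mead',options=dict(initial_simplex=q0+np.array([[0,0,0],[sc,0,0],[0,sc,0],[0,0,sc]]),xatol=.02,fatol=1e-3)); q0=r.x
        if best is None or r.fun<best.fun: best=r
    return best.x,best.fun,t.sum()
def roi_of(n,name,p,z,m=6):
    c,s=np.cos(p[2]),np.sin(p[2]); Rm=np.array([[c,-s,0],[s,c,0],[0,0,1]])
    uv=np.vstack([proj(n,b@Rm.T+[p[0],p[1],z]) for b in M[name]])
    lo=np.floor(uv.min(0)-m).astype(int);hi=np.ceil(uv.max(0)+m).astype(int)
    return lo[0],lo[1],hi[0]-lo[0],hi[1]-lo[1]
def softmask(im,kind):
    f=im.astype(float); r,g,b=f[...,0],f[...,1],f[...,2]
    if kind=='notblue': # chroma blue-red normalised
        x=(b-r)/(b+1); return np.clip((0.72-x)/0.6,0,1)
    if kind=='dark': return np.clip((190-f.max(-1))/150,0,1)
    if kind=='brass': x=(r-b)/(r+1); return np.clip((x)/0.45,0,1)
E
python3 - <<'E'
from fit import *
for n in("scene","top"):
    im=np.load(n+"0.npz")['im']
    K={'scene':{'jig':(355,245),'mat':(330,300),'relay':(343,210),'standoff':(362,240),'sink':(296,172)},'top':{'jig':(290,175),'mat':(330,220),'relay':(299,198),'standoff':(268,190),'sink':(363,195)}}[n]
    for k,(u,v) in K.items(): print(n,k,im[v,u],im[v-1,u+1])
E
```

```text
scene jig [147 131 106] [159 122  68]
scene mat [ 50 108 205] [ 47 104 202]
scene relay [31 29 31] [24 26 28]
scene standoff [190 142  74] [205 154  81]
scene sink [69 69 73] [77 76 80]
top jig [226 231 238] [225 231 238]
top mat [ 66 130 225] [ 67 129 225]
top relay [71 69 68] [68 67 65]
top standoff [210 186  62] [204 178  58]
top sink [71 71 73] [76 75 79]
```

```bash
cat > run1.py <<'E'
from fit import *
import sys
G={'jig':('jig','notblue',(.555,.178,0),0),'heatsink':('heatsink','notblue',(.53,-.117,.19),0),'binS':('bin','notblue',(.452,-.341,0),0),'binR':('bin','notblue',(.6,-.339,0),0),'relay':('relay','dark',(.53,.087,0),.012),'standoff':('standoff','brass',(.55,.19,0),.012)}
for k in G:
    nm,kind,p0,z=G[k]
    for n in("scene","top"):
        im=np.load(n+"0.npz")['im']; w=softmask(im,kind)
        roi=roi_of(n,nm,p0,z)
        x,fun,tot=fit(n,nm,w,p0,z,roi); print(k,n,x,round(fun,1),round(tot,1))
E
python3 run1.py
```

```text
jig scene [558.03   173.9552  -0.4134] 1006.4 6925.2
jig top [559.4098 173.9704  -0.3537] 37.2 4018.3
heatsink scene [ 525.246  -120.5463   15.6025] 22.1 373.4
heatsink top [ 526.7966 -121.2258   15.3814] 10.9 386.8
binS scene [ 450.8506 -334.4009   -7.7285] 550.1 1713.0
binS top [ 452.5428 -335.2008   -7.0742] 2.7 1290.6
binR scene [ 600.5735 -333.1289   -0.8821] 513.5 1789.0
binR top [ 602.0813 -333.4553   -0.8896] 3.2 1245.2
relay scene [526.0351  86.889   11.4855] 15.0 70.6Traceback (most recent call last):
  File "run1.py", line 9, in <module>
    x,fun,tot=fit(n,nm,w,p0,z,roi); print(k,n,x,round(fun,1),round(tot,1))
              ~~~^^^^^^^^^^^^^^^^^
  File "fit.py", line 26, in fit
    r=minimize(f,q0,method='Nelder-Mead',options=dict(initial_simplex=q0+np.array([[0,0,0],[sc,0,0],[0,sc,0],[0,0,sc]]),xatol=.02,fatol=1e-3)); q0=r.x
    res = _minimize_neldermead(fun, x0, args, callback, bounds=bounds,
                               **options)
    fsim[j] = func(sim[j])
              ~~~~^^^^^^^^
    fx = function(np.copy(x), *(wrapper_args + args))
  File "fit.py", line 21, in <lambda>
    f=lambda q:((render(n,M[name],[q[0]/1e3,q[1]/1e3,np.deg2rad(q[2])],z,roi)-t)**2).sum()
                 ~~~~~~^^^^^^^^^^^^^^^^^^^^^^^^^^^^^^^^^^^^^^^^^^^^^^^^^^^^^^
  File "fit.py", line 14, in render
    uv=proj(n,b@Rm.T+[p[0],p[1],z]); hull=cv2.convexHull(uv.astype(np.float32))[:,0]
  File "h.py", line 13, in proj
    K,o,M=cam(n); c=(np.atleast_2d(p)-o)@M;
          ~~~^^^
  File "h.py", line 6, in cam
    m=cams.camera_model(n); q=np.array(m['rotation']);
ValueError: time passes only in moves, steps and waits
```

```bash
sed -i 's/^def cam(n):/import functools\n@functools.lru_cache\ndef cam(n):/' h.py
cat > run2.py <<'E'
from fit import *
def hint(n,u,v,z): print(n,atz(n,[[u,v]],z))
J={'scene':(558.0,174.0,-.38),'top':(559.4,174.0,-.38)}
for k,nm,kind,p0,z in [('relay','relay','dark',(.527,.087,.1),.012),('standoff','standoff','brass',(.548,.19,.0),.012)]:
    for n in("scene","top"):
        im=np.load(n+"0.npz")['im']; w=softmask(im,kind); roi=roi_of(n,nm,p0,z,4)
        x,fun,tot=fit(n,nm,w,p0,z,roi); print(k,n,x,round(fun,1),round(tot,1))
        j=J[n]; c,s=np.cos(np.deg2rad(j[2])),np.sin(np.deg2rad(j[2])); d=x[:2]-np.array(j[:2]); print('  in jig',c*d[0]+s*d[1],-s*d[0]+c*d[1],x[2]-j[2])
# stop from height map (top-of-block points)
for n in("scene","top"):
    f=np.load(n+"0.npz");P=cloud(n,f['d'])*1e3; j=J[n]; c,s=np.cos(np.deg2rad(j[2])),np.sin(np.deg2rad(j[2]))
    dx,dy=P[...,0]-j[0],P[...,1]-j[1]; X=c*dx+s*dy;Y=-s*dx+c*dy
    m=(X>-30)&(X<50)&(Y>20)&(Y<110)&(P[...,2]>26)&(P[...,2]<42)
    print(n,m.sum(),np.percentile(X[m],[1,5,50,95,99]),np.percentile(Y[m],[1,5,50,95,99]),np.percentile(P[...,2][m],[5,50,95]))
    mb=(abs(X)<50)&(abs(Y)<60)&(P[...,2]<22)&(P[...,2]>5);print('bed z',np.median(P[...,2][mb]))
E
python3 run2.py
```

```text
relay scene [525.7854  86.707   13.3621] 15.0 70.6
  in jig -31.634932552074293 -87.50476626381696 13.742107410759582
relay top [524.6885  84.8965   4.4516] 7.9 23.2
  in jig -34.11981835025873 -89.33171641152832 4.831566149158959
standoff scene [543.1158 186.3092  -1.6724] 9.2 186.4
  in jig -14.965526193758176 12.210243228003621 -1.292368246573742
standoff top [544.4622 185.0971   0.1036] 3.2 60.5
  in jig -15.011057064568135 10.997829294404905 0.48360844926362967
scene 223 [-20.6363 -17.896   14.2385  46.2217  48.8741] [52.848  54.2592 64.0992 71.2344 71.972 ] [27.6276 30.522  34.9351]
bed z 10.752995157763955
top 121 [-20.0528 -17.1107  14.6708  45.4188  48.8629] [49.2731 50.078  58.2215 66.4245 67.8404] [27.7505 31.8665 37.3961]
bed z 12.310938964645413
```

```bash
cat > run3.py <<'E'
from fit import *
n='scene'
im=np.load(n+"0.npz")['im']; w=softmask(im,'notblue')
lab,cc=cv2.connectedComponents((w>.35).astype(np.uint8))[0:2]
m=(cc==cc[225,330]).astype(np.uint8); m=cv2.dilate(m,np.ones((3,3)))
w=np.where(m>0,w,0); # fill interior
ff=cv2.morphologyEx((w>.35).astype(np.uint8),cv2.MORPH_CLOSE,np.ones((25,25)))
er=cv2.erode(ff,np.ones((7,7))); w[er>0]=1
print(w.sum())
p0=(.558,.174,0)
x,fun,t=fit(n,'jig',w,p0,0,roi_of(n,'jig',p0,0)); print(x,fun,t)
for n,p in(('scene',x),('top',(559.4,174,-.354))):
    im=np.load(n+"0.npz")['im'][:,:,::-1]
    c,s=np.cos(np.deg2rad(p[2])),np.sin(np.deg2rad(p[2])); Rm=np.array([[c,-s,0],[s,c,0],[0,0,1]]);f=8 if n=='top' else 5
    T=lambda q:proj(n,np.array(q)/1e3@Rm.T+[p[0]/1e3,p[1]/1e3,0])
    u0,v0,ww,hh=(225,150,100,72) if n=='top' else (290,190,135,112)
    big=cv2.resize(im[v0:v0+hh,u0:u0+ww],None,fx=f,fy=f,interpolation=cv2.INTER_CUBIC)
    def ln(q,col):
        uv=T(q);cv2.polylines(big,[np.round(((uv-[u0,v0]+.5)*f-.5)).astype(int)],True,col,1,cv2.LINE_AA)
    ln([[-75,-130,12],[-75,130,12],[75,130,12],[75,-130,12]],(0,0,255));ln([[60,-130,34],[60,130,34],[75,130,34],[75,-130,34]],(0,0,255))
    for y,col in((60,(0,200,0)),(63,(255,0,0))): ln([[-22,y-9,32],[-22,y+9,32],[58,y+9,32],[58,y-9,32]],col)
    cv2.imwrite(f'pics/ov_{n}.png',big)
E
python3 run3.py
```

```text
5873.0256087038615
[558.0159 173.9515  -0.4038] 6.17101067311064 5873.0256087038615
```

View pics/ov_scene.png

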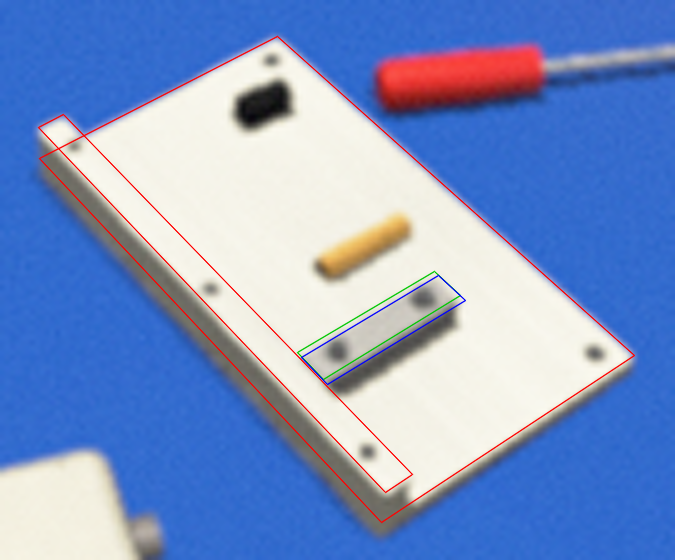

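View pics/ov_top.png

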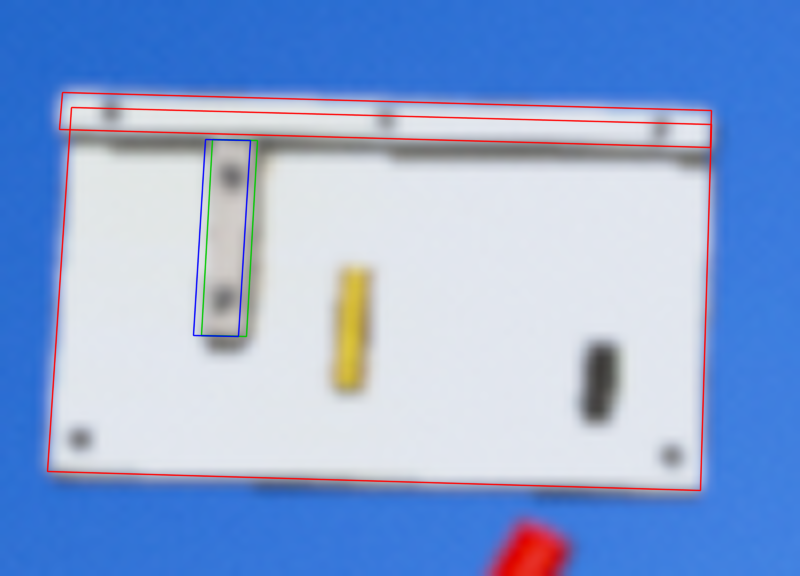

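```bash
cat > ov.py <<'E'
from fit import *
def overlay(n,im,items,roi,f,fn):
    u0,v0,ww,hh=roi
    big=cv2.resize(np.ascontiguousarray(im[v0:v0+hh,u0:u0+ww,::-1]),None,fx=f,fy=f,interpolation=cv2.INTER_CUBIC)
    for parts,p,z,col in items:
        c,s=np.cos(np.deg2rad(p[2])),np.sin(np.deg2rad(p[2])); Rm=np.array([[c,-s,0],[s,c,0],[0,0,1]])
        for b in parts:
            uv=proj(n,b@Rm.T+[p[0]/1e3,p[1]/1e3,z]); uv=np.round((uv-[u0,v0]+.5)*f-.5).astype(int)
            if len(b)==8:
                for i in range(8):
                    for k in(1,2,4):
                        if not i&k: cv2.line(big,tuple(map(int,uv[i])),tuple(map(int,uv[i|k])),col,1,cv2.LINE_AA)
            else: cv2.polylines(big,[cv2.convexHull(uv)],True,col,1,cv2.LINE_AA)
    cv2.imwrite(fn,big)
E
python3 - <<'E'
from ov import *
im=np.load("scene0.npz")['im']
overlay('scene',im,[(M['jig'],(558.02,173.95,-.4),0,(0,0,255))],(290,190,135,112),5,'pics/ov2.png')
P=cloud('scene',np.load("scene0.npz")['d'])*1e3
j=(558.02,173.95,-.4);c,s=np.cos(np.deg2rad(j[2])),np.sin(np.deg2rad(j[2]))
dx,dy=P[...,0]-j[0],P[...,1]-j[1];X=c*dx+s*dy;Y=-s*dx+c*dy
m=(X>50)&(X<85)&(abs(Y)<120)&(P[...,2]>29)
print(np.percentile(X[m],[2,5,50,95,98]),np.percentile(P[...,2][m],[5,50,95]))
m=(X>-100)&(X<85)&(abs(Y)<160)&(P[...,2]>6)
print(np.percentile(X[m],[.2,.5,1,99,99.5]),np.percentile(Y[m],[.2,.5,1,99,99.5,99.8]))
E
```

```text
[54.4441 60.0932 68.4382 75.3173 75.7402] [30.1352 32.5045 34.5752]
[-97.2436 -94.3642 -75.044   75.8747  76.143 ] [-126.926  -126.0602 -124.2439  131.5564  131.9936  132.3034]
```

View pics/ov2.png

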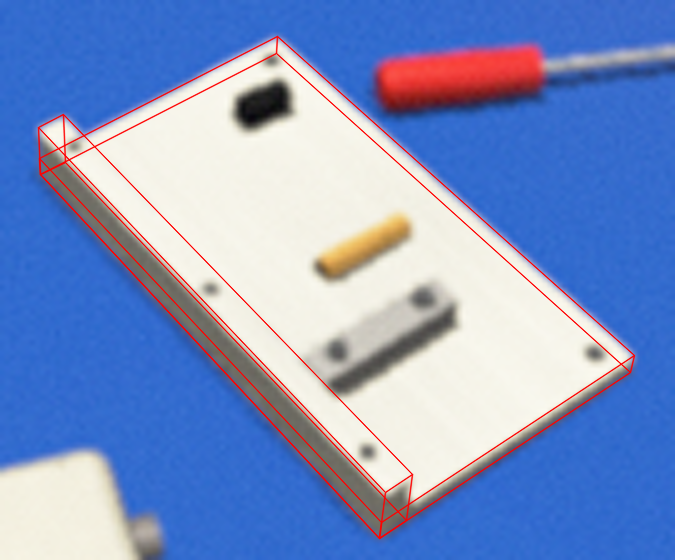

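```bash
cat > go.py <<'E'
from h import *
import sys
# usage: go.py x y z yaw [pitch]  (mm,deg) world target of TCP, tool down, tool x at yaw
def target(x,y,z,yaw,tilt=0):
    c,s=np.cos(np.deg2rad(yaw)),np.sin(np.deg2rad(yaw))
    return np.array([x,y,z]),np.array([[c,s,0],[s,-c,0],[0,0,-1]])  # columns: x,y,z
def main(a):
    st=telemetry.get_state(); q=st['ee_rot']; Rc=R.from_quat(q[[1,2,3,0]]).as_matrix()
    p,Rt=target(*a[:4]); d=Rc.T@(p-st['position']*1e3); rv=R.from_matrix(Rc.T@Rt).as_rotvec(degrees=True)
    yaw=np.rad2deg(np.arctan2(Rc[1,0],Rc[0,0]))
    print('t',round(st['clock'],2),'tcp',(st['position']*1e3).round(1),'yaw',yaw.round(2),'q',st['qpos'].round(2),'F',st['contact_force'].round(1),'w',round(st['width']*1e3,1))
    print('shift',d.round(1),'turn',rv.round(2),'rows>=',max(np.linalg.norm(d)/50,np.linalg.norm(rv)/8.59).round(1))
if __name__=='__main__': main([float(v) for v in sys.argv[1:]])
E
python3 go.py 544 186 150 -0.5
```

```text
t 1.3 tcp [ 178.  -546.8  231.3] yaw 18.04 q [-1.38  0.28  1.5   0.    1.36 -0.12] F [ 0.4 -1.2 -0.4] w 85.6
shift [ 574.9 -583.5   81.3] turn [ 0.01 -0.   18.54] rows>= 16.5
```

Emit:
servo_tool(steps=[[287, -292, 40, 0, 0, 9], [287, -292, 40, 0, 0, 9], [287, -292, 40, 0, 0, 9], [287, -292, 40, 0, 0, 9], [287, -292, 40, 0, 0, 9], [287, -292, 40, 0, 0, 9], [287, -292, 40, 0, 0, 9], [287, -292, 40, 0, 0, 9]], hand=170, grip_force=40)

```text
clock: 2.1
position: [0.3561, -0.1887, 0.1926]
ee_rot: [0.0, 0.997, 0.078, 0.001]
contact_force: [1.7, -0.2, 0.2]
width: 0.0285
```

```bash
python3 go.py 544 186 130 -0.5
```

```text
t 2.1 tcp [ 356.1 -188.7  192.6] yaw 8.99 q [-0.66  0.04  1.9   0.    1.2   0.75] F [ 1.7 -0.2  0.2] w 28.5
shift [ 244.1 -340.8   62.5] turn [ 0.05 -0.06  9.49] rows>= 8.5
```

Emit:
servo_tool(steps=[[238, -333, 62, 0, 0, 9.5], [238, -333, 62, 0, 0, 9.5], [238, -333, 62, 0, 0, 9.5], [238, -333, 62, 0, 0, 9.5], [238, -333, 62, 0, 0, 9.5], [238, -333, 62, 0, 0, 9.5], [238, -333, 62, 0, 0, 9.5], [238, -333, 62, 0, 0, 9.5]])

```text
clock: 2.9
position: [0.5285, 0.157, 0.1338]
ee_rot: [0.0, 1.0, -0.004, 0.0]
contact_force: [0.2, -1.7, 0.4]
width: 0.0284
```

Emit:
servo_tool(steps=[[0, 0, 0, 0, 0, 0], [0, 0, 0, 0, 0, 0]])

```text
clock: 3.1
position: [0.5275, 0.1556, 0.1333]
ee_rot: [0.0, 1.0, -0.003, -0.001]
contact_force: [-0.0, -0.6, 0.2]
width: 0.0287
```

```bash
python3 go.py 544 186 15 -0.5; python3 - <<'E'
from h import *
for n in("scene","top"):
    im,d=cams.get_image(n); cv2.imwrite(f"pics/{n}1.png",im[:,:,::-1]);np.savez(f"{n}1.npz",im=im,d=d)
a=cv2.imread('pics/scene1.png')[120:290,270:440];cv2.imwrite('pics/a1.png',cv2.resize(a,None,fx=3.5,fy=3.5,interpolation=cv2.INTER_CUBIC))
E
```

```text
t 3.1 tcp [527.5 155.6 133.3] yaw -0.31 q [ 0.16  0.31  1.71 -0.    1.12  1.74] F [-0.  -0.6  0.2] w 28.7
shift [ 16.5 -30.6 118.3] turn [0.05 0.08 0.19] rows>= 2.5
```

View pics/a1.png

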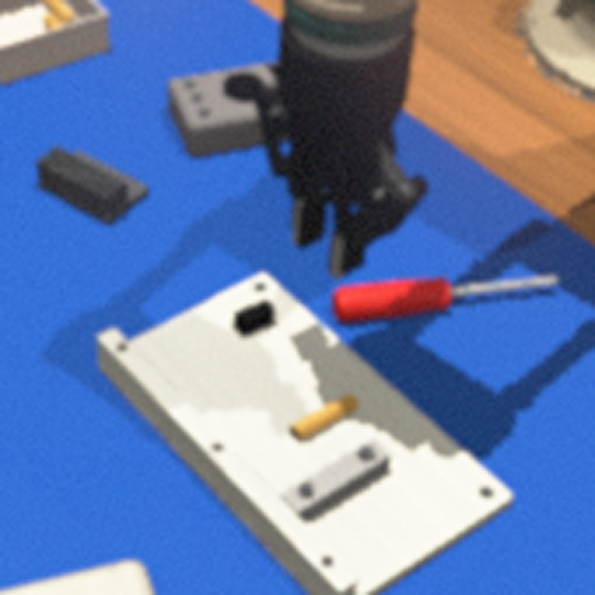

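```bash
python3 - <<'E'
from h import *
for n in("scene","top"):
    f=np.load(n+"1.npz");P=cloud(n,f['d'])*1e3
    m=(abs(P[...,0]-527)<40)&(abs(P[...,1]-155.6)<60)&(P[...,2]>122)&(P[...,2]<165)&(f['d']>0)
    p=P[m];print(n,len(p), np.percentile(p[:,2],[0,2,10,50]) if len(p) else '')
    if len(p)>20:
      for lo in (125,135,145,155):
        k=p[(p[:,2]>lo)&(p[:,2]<lo+10)]
        if len(k)<4: continue
        L=k[k[:,1]<155];Rr=k[k[:,1]>=155]
        for g in(L,Rr):
            if len(g)>3: print(lo,len(g),'x',np.percentile(g[:,0],[5,95]).round(1),'y',np.percentile(g[:,1],[5,95]).round(1))
E
```

```text
scene 191 [132.7008 133.7952 138.6625 149.8974]
125 5 x [517.6 534.1] y [141.2 142.6]
135 29 x [516.3 537.9] y [137.7 143.8]
135 25 x [523.2 538.3] y [172.  184.4]
145 35 x [515.7 538.2] y [137.6 143.4]
145 31 x [520.6 537.6] y [173.3 185. ]
155 34 x [519.5 538.2] y [131.3 143.8]
155 30 x [524.9 538.1] y [173.7 185.8]
top 1 [150.145 150.145 150.145 150.145]
```

Emit:
servo_tool(steps=[[16.4, -29.7, 50, 0, 0, 0], [16.4, -29.7, 80, 0, 0, 0], [16.4, -29.7, 100, 0, 0, 0], [16.4, -29.7, 112, 0, 0, 0], [16.4, -29.7, 117, 0, 0, 0], [16.4, -29.7, 117, 0, 0, 0]])

```text
clock: 3.8
position: [0.5446, 0.1835, 0.0173]
ee_rot: [0.0, 1.0, -0.005, 0.0]
contact_force: [-0.4, -0.3, 1.7]
width: 0.0289
```

Emit:
servo_tool(steps=[[0, 0, 0, 0, 0, 0], [0, 0, 0, 0, 0, 0], [0, 0, 0, 0, 0, 0], [0, 0, 0, 0, 0, 0]], hand=255, grip_force=40)

```text
clock: 4.2
position: [0.5455, 0.1842, 0.0188]
ee_rot: [0.0, 1.0, -0.004, 0.002]
contact_force: [-0.7, -1.3, 6.8]
width: 0.0105
```

Emit:
servo_tool(steps=[[0, 0, -10, 0, 0, 0], [0, 0, -40, 0, 0, 0], [0, 0, -80, 0, 0, 0], [0, 0, -110, 0, 0, 0], [0, 0, -110, 0, 0, 0]])

```text
clock: 4.7
position: [0.5479, 0.1854, 0.1326]
ee_rot: [-0.001, 1.0, -0.004, 0.006]
contact_force: [-0.1, -1.2, 0.2]
width: 0.0101
```

```bash
python3 - <<'E'
from h import *
for n in("scene","top"):
    im,d=cams.get_image(n); cv2.imwrite(f"pics/{n}2.png",im[:,:,::-1]);np.savez(f"{n}2.npz",im=im,d=d)
a=cv2.imread('pics/scene2.png')[120:290,270:440];cv2.imwrite('pics/a2.png',cv2.resize(a,None,fx=3.5,fy=3.5,interpolation=cv2.INTER_CUBIC))
E
python3 go.py 475 -338 120 82.6
```

```text
t 4.8 tcp [544.7 184.6 128.1] yaw -0.45 q [0.21 0.35 1.67 0.   1.12 1.78] F [ 0.4 -0.1 -0.2] w 10.0
shift [-65.6 523.2   7.7] turn [  0.07  -0.13 -83.05] rows>= 10.5
```

View pics/a2.png

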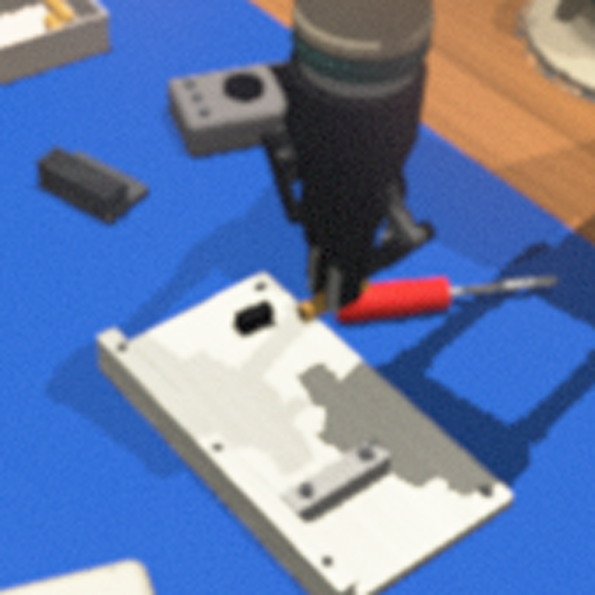

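Emit:
servo_tool(steps=[[-65, 523, 8, 0, 0, -83], [-65, 523, 8, 0, 0, -83], [-65, 523, 8, 0, 0, -83], [-65, 523, 8, 0, 0, -83], [-65, 523, 8, 0, 0, -83], [-65, 523, 8, 0, 0, -83], [-65, 523, 8, 0, 0, -83], [-65, 523, 8, 0, 0, -83]])

```text
clock: 5.6
position: [0.4962, -0.1754, 0.1199]
ee_rot: [-0.001, 0.857, 0.515, -0.001]
contact_force: [0.6, -0.7, -1.0]
width: 0.0099
```

Emit:
servo_tool(steps=[[0, 0, 0, 0, 0, 0], [0, 0, 0, 0, 0, 0]])

```text
clock: 5.8
position: [0.4966, -0.1746, 0.12]
ee_rot: [-0.002, 0.86, 0.511, -0.001]
contact_force: [0.7, -0.3, -0.8]
width: 0.0099
```

```bash
python3 go.py 474 -337.5 100 82.6
```

```text
t 5.8 tcp [ 496.6 -174.6  120. ] yaw 61.47 q [-0.47  0.29  1.78  0.    1.07  0.03] F [ 0.7 -0.3 -0.8] w 9.9
shift [-153.9   58.    19.7] turn [ -0.2   -0.06 -21.13] rows>= 3.3
```

Emit:
servo_tool(steps=[[-154, 58, 20, 0, 0, -21], [-154, 58, 20, 0, 0, -21], [-154, 58, 20, 0, 0, -21], [-154, 58, 20, 0, 0, -21], [-154, 58, 20, 0, 0, -21], [-154, 58, 20, 0, 0, -21]])

```text
clock: 6.4
position: [0.4758, -0.3354, 0.1006]
ee_rot: [-0.002, 0.751, 0.661, 0.0]
contact_force: [0.3, -0.6, -1.1]
width: 0.0108
```

```bash
python3 go.py 474 -337.5 14 82.6;python3 - <<'E'
from h import *
for n in("scene",):
    im,d=cams.get_image(n); cv2.imwrite(f"pics/{n}3.png",im[:,:,::-1])
a=cv2.imread('pics/scene3.png')[60:200,190:360];cv2.imwrite('pics/a3.png',cv2.resize(a,None,fx=4,fy=4,interpolation=cv2.INTER_CUBIC))
E
```

```text
t 6.4 tcp [ 475.8 -335.4  100.6] yaw 82.69 q [-0.73  0.39  1.68  0.    1.07 -0.61] F [ 0.3 -0.6 -1.1] w 10.8
shift [-2.6 -1.3 86.6] turn [-0.11 -0.15  0.09] rows>= 1.7
```

View pics/a3.png

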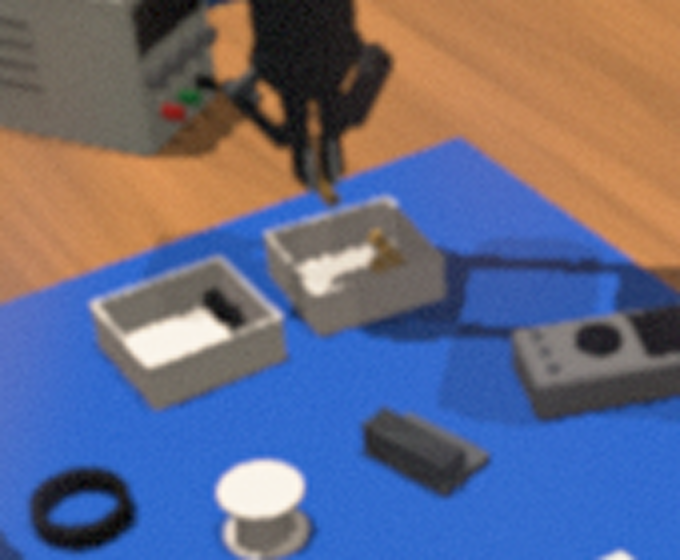

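Standoff is still in the jaws, above the far half of its bin. Lowering it.

Emit:
servo_tool(steps=[[-2, -1, 40, 0, 0, 0], [-2, -1, 65, 0, 0, 0], [-2, -1, 80, 0, 0, 0], [-2, -1, 86, 0, 0, 0], [-2, -1, 88, 0, 0, 0], [-2, -1, 88, 0, 0, 0]])

```text
clock: 7.05
position: [0.4754, -0.3387, 0.0141]
ee_rot: [0.0, 0.75, 0.661, 0.0]
contact_force: [-0.2, -0.1, 0.0]
width: 0.0098
```

```bash
python3 go.py 474 -337.5 10 82.6
```

```text
t 7.05 tcp [ 475.4 -338.7   14.1] yaw 82.76 q [-0.74  0.48  1.78  0.    0.88 -0.61] F [-0.2 -0.1  0. ] w 9.8
shift [ 1.1 -1.5  4.1] turn [0.05 0.03 0.16] rows>= 0.1
```

Emit:
servo_tool(steps=[[0, 0, 2, 0, 0, 0], [0, 0, 4, 0, 0, 0], [0, 0, 5, 0, 0, 0]])

```text
clock: 7.35
position: [0.4752, -0.3397, 0.0098]
ee_rot: [0.001, 0.751, 0.661, 0.0]
contact_force: [-2.0, 2.0, 11.9]
width: 0.0097
```

Emit:
servo_tool(steps=[[0, 0, 0, 0, 0, 0], [0, 0, 0, 0, 0, 0], [0, 0, 0, 0, 0, 0]], hand=180)

```text
clock: 7.65
position: [0.4746, -0.3394, 0.0085]
ee_rot: [0.0, 0.751, 0.661, -0.0]
contact_force: [0.1, -0.1, 0.4]
width: 0.0251
```

Emit:
servo_tool(steps=[[0, 0, -40, 0, 0, 0], [0, 0, -80, 0, 0, 0], [0, 0, -110, 0, 0, 0], [0, 0, -110, 0, 0, 0], [0, 0, -110, 0, 0, 0]])

```text
clock: 8.15
position: [0.4748, -0.3395, 0.119]
ee_rot: [0.001, 0.751, 0.661, 0.0]
contact_force: [1.0, -0.1, -0.4]
width: 0.0251
```

```bash
python3 go.py 525.5 85.2 120 8
```

```text
t 8.15 tcp [ 474.8 -339.5  119. ] yaw 82.69 q [-0.74  0.37  1.66 -0.    1.11 -0.61] F [ 1.  -0.1 -0.4] w 25.1
shift [427.7  -3.7  -1.4] turn [ 0.08  0.   74.69] rows>= 8.7
```

Emit:
servo_tool(steps=[[427, -4, 0, 0, 0, 75], [427, -4, 0, 0, 0, 75], [427, -4, 0, 0, 0, 75], [427, -4, 0, 0, 0, 75], [427, -4, 0, 0, 0, 75], [427, -4, 0, 0, 0, 75], [427, -4, 0, 0, 0, 75], [427, -4, 0, 0, 0, 75]])

```text
clock: 8.95
position: [0.5173, 0.0278, 0.1167]
ee_rot: [-0.0, 0.986, 0.166, -0.002]
contact_force: [1.6, 0.7, -0.5]
width: 0.0251
```

Emit:
servo_tool(steps=[[0, 0, 0, 0, 0, 0], [0, 0, 0, 0, 0, 0]])

```text
clock: 9.15
position: [0.5175, 0.0269, 0.1169]
ee_rot: [-0.0, 0.985, 0.171, -0.002]
contact_force: [-0.9, -0.8, -0.3]
width: 0.0247
```

```bash
python3 go.py 525.5 85.2 100 8;python3 - <<'E'
from h import *
for n in("scene","top"):
    im,d=cams.get_image(n); cv2.imwrite(f"pics/{n}4.png",im[:,:,::-1]);np.savez(f"{n}4.npz",im=im,d=d)
a=cv2.imread('pics/scene4.png')[90:220,200:360];b=cv2.imread('pics/top4.png')[150:250,400:470]
cv2.imwrite('pics/a4.png',np.hstack([cv2.resize(a,(480,390),interpolation=cv2.INTER_CUBIC),cv2.resize(b,(273,390),interpolation=cv2.INTER_CUBIC)]))
a=cv2.imread('pics/scene4.png')[170:290,270:430];cv2.imwrite('pics/b4.png',cv2.resize(a,None,fx=4,fy=4,interpolation=cv2.INTER_CUBIC))
E
```

```text
t 9.15 tcp [517.5  26.9 116.9] yaw 19.7 q [-0.08  0.29  1.8  -0.    1.06  1.15] F [-0.9 -0.8 -0.3] w 24.7
shift [ 27.3 -52.2  16.8] turn [-0.03  0.2  11.7 ] rows>= 1.4
```

View pics/a4.png

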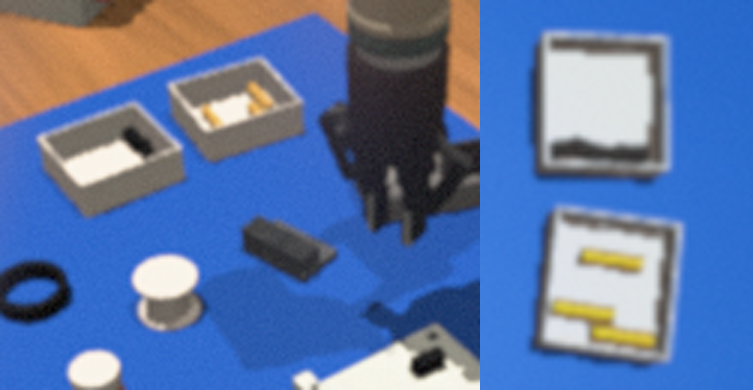

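View pics/b4.png

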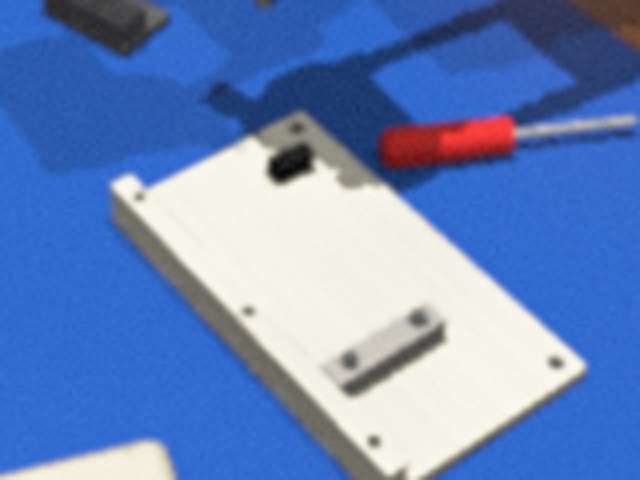

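Both pictures show the standoff lying in the far half of the brass bin (right panel, about (610,262)). Now the relay.

Emit:
servo_tool(steps=[[27, -52, 10, 0, 0, 13.5], [27, -52, 30, 0, 0, 13.5], [27, -52, 60, 0, 0, 13.5], [27, -52, 85, 0, 0, 13.5], [27, -52, 97, 0, 0, 13.5], [27, -52, 97, 0, 0, 13.5], [27, -52, 97, 0, 0, 13.5]])

```text
clock: 9.95
position: [0.5274, 0.0831, 0.0219]
ee_rot: [0.0, 0.999, 0.052, 0.0]
contact_force: [-0.1, 0.1, 0.2]
width: 0.025
```

Emit:
servo_tool(steps=[[0, 0, 0, 0, 0, 0], [0, 0, 0, 0, 0, 0], [0, 0, 0, 0, 0, 0], [0, 0, 0, 0, 0, 0]], hand=255, grip_force=30)

```text
clock: 10.35
position: [0.5279, 0.0838, 0.0227]
ee_rot: [0.0, 0.999, 0.052, 0.001]
contact_force: [-0.4, -1.6, 5.8]
width: 0.012
```

Emit:
servo_tool(steps=[[0, 0, -10, 0, 0, 0], [0, 0, -40, 0, 0, 0], [0, 0, -80, 0, 0, 0], [0, 0, -110, 0, 0, 0], [0, 0, -110, 0, 0, 0]])

```text
clock: 10.85
position: [0.5298, 0.0844, 0.1363]
ee_rot: [-0.0, 0.999, 0.052, 0.005]
contact_force: [0.5, -0.5, -0.1]
width: 0.0117
```

```bash
python3 go.py 620 -334 120 -1;python3 - <<'E'
from h import *
for n in("scene",):
    im,d=cams.get_image(n); cv2.imwrite(f"pics/{n}5.png",im[:,:,::-1])
a=cv2.imread('pics/scene5.png')[120:290,250:440];cv2.imwrite('pics/a5.png',cv2.resize(a,None,fx=3.5,fy=3.5,interpolation=cv2.INTER_CUBIC))
E
```

```text
t 10.85 tcp [529.8  84.4 136.3] yaw 5.99 q [0.03 0.29 1.74 0.   1.1  1.49] F [ 0.5 -0.5 -0.1] w 11.7
shift [ 45.9 425.5  17. ] turn [-0.01 -0.55  6.99] rows>= 8.6
```

View pics/a5.png

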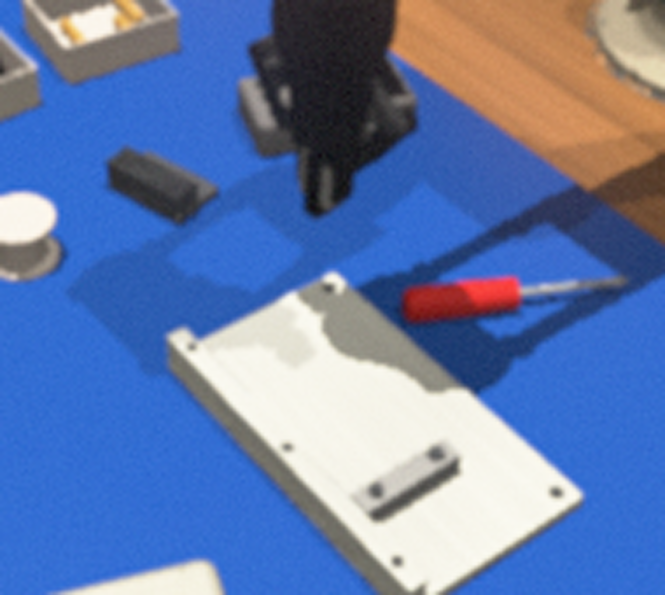

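Emit:
servo_tool(steps=[[46, 425, 17, 0, 0, 7], [46, 425, 17, 0, 0, 7], [46, 425, 17, 0, 0, 7], [46, 425, 17, 0, 0, 7], [46, 425, 17, 0, 0, 7], [46, 425, 17, 0, 0, 7], [46, 425, 17, 0, 0, 7], [46, 425, 17, 0, 0, 7]])

```text
clock: 11.7
position: [0.6099, -0.3079, 0.1135]
ee_rot: [-0.001, 1.0, -0.009, -0.002]
contact_force: [0.8, 0.7, -0.1]
width: 0.0117
```

Emit:
servo_tool(steps=[[0, 0, 0, 0, 0, 0], [0, 0, 0, 0, 0, 0]])

```text
clock: 11.9
position: [0.6096, -0.307, 0.1132]
ee_rot: [-0.001, 1.0, -0.01, -0.002]
contact_force: [0.5, 1.2, 0.4]
width: 0.0119
```

```bash
python3 go.py 621 -334 16 -1
```

```text
t 11.9 tcp [ 609.6 -307.   113.2] yaw -1.15 q [-0.57  0.51  1.42  0.    1.21  1.02] F [0.5 1.2 0.4] w 11.9
shift [12.3 27.  97.1] turn [-0.17  0.21 -0.15] rows>= 2.0
```

Emit:
servo_tool(steps=[[12, 27, 10, 0, 0, 0], [12, 27, 40, 0, 0, 0], [12, 27, 70, 0, 0, 0], [12, 27, 90, 0, 0, 0], [12, 27, 96, 0, 0, 0], [12, 27, 97, 0, 0, 0], [12, 27, 98, 0, 0, 0]])

```text
clock: 12.6
position: [0.6231, -0.3334, 0.0187]
ee_rot: [0.0, 1.0, -0.008, 0.001]
contact_force: [-0.5, -0.7, -0.3]
width: 0.0118
```

```bash
python3 go.py 621 -334 14 -1
```

```text
t 12.6 tcp [ 623.1 -333.4   18.7] yaw -0.97 q [-0.59  0.63  1.47  0.    1.04  1.  ] F [-0.5 -0.7 -0.3] w 11.8
shift [-2.1  0.6  4.7] turn [ 0.04 -0.07  0.03] rows>= 0.1
```

Emit:
servo_tool(steps=[[0, 0, 2, 0, 0, 0], [0, 0, 4, 0, 0, 0], [0, 0, 4, 0, 0, 0]])

```text
clock: 12.9
position: [0.6225, -0.334, 0.0141]
ee_rot: [0.0, 1.0, -0.009, 0.0]
contact_force: [1.1, 0.0, -0.8]
width: 0.0121
```

Emit:
servo_tool(steps=[[0, 0, 0, 0, 0, 0], [0, 0, 0, 0, 0, 0], [0, 0, 0, 0, 0, 0]], hand=170)

```text
clock: 13.2
position: [0.6225, -0.3341, 0.0138]
ee_rot: [0.0, 1.0, -0.009, 0.0]
contact_force: [0.1, 0.6, 0.6]
width: 0.0285
```

Emit:
servo_tool(steps=[[0, 0, -40, 0, 0, 0], [0, 0, -80, 0, 0, 0], [0, 0, -100, 0, 0, 0], [0, 0, -100, 0, 0, 0]])

```text
clock: 13.6
position: [0.6247, -0.3354, 0.1181]
ee_rot: [0.002, 1.0, -0.009, 0.004]
contact_force: [0.1, 0.2, -0.1]
width: 0.0284
```

```bash
python3 go.py 529.1 -117 100 105.5
```

```text
t 13.6 tcp [ 624.7 -335.4  118.1] yaw -1.02 q [-0.59  0.54  1.36 -0.    1.23  1.  ] F [ 0.1  0.2 -0.1] w 28.4
shift [ -99.6 -216.8   16.4] turn [   0.56   -0.04 -106.52] rows>= 12.4
```

Emit:
servo_tool(steps=[[-86, -217, 10, 0, 0, -68], [-86, -217, 10, 0, 0, -68], [-86, -217, 10, 0, 0, -68], [-86, -217, 10, 0, 0, -68], [-86, -217, 10, 0, 0, -68], [-86, -217, 10, 0, 0, -68], [-86, -217, 10, 0, 0, -68], [-86, -217, 10, 0, 0, -68]], hand=120)

```text
clock: 14.4
position: [0.5393, -0.1146, 0.1024]
ee_rot: [-0.001, 0.832, 0.555, -0.001]
contact_force: [-0.2, 0.9, -0.0]
width: 0.0448
```

Emit:
servo_tool(steps=[[0, 0, 0, 0, 0, -39], [0, 0, 0, 0, 0, -39], [0, 0, 0, 0, 0, -39], [0, 0, 0, 0, 0, -39], [0, 0, 0, 0, 0, -39], [0, 0, 0, 0, 0, -39], [0, 0, 0, 0, 0, -39]])

```text
clock: 15.1
position: [0.5397, -0.1152, 0.1027]
ee_rot: [-0.001, 0.603, 0.798, -0.0]
contact_force: [-0.5, -0.9, 0.2]
width: 0.0454
```

```bash
python3 go.py 538.5 -117.5 60 105.5;python3 - <<'E'
from h import *
for n in("scene","top"):
    im,d=cams.get_image(n); cv2.imwrite(f"pics/{n}6.png",im[:,:,::-1])
a=cv2.imread('pics/scene6.png')[80:220,190:360];b=cv2.imread('pics/top6.png')[150:250,340:470]
cv2.imwrite('pics/a6.png',np.hstack([cv2.resize(a,(410,340),interpolation=cv2.INTER_CUBIC),cv2.resize(b,(390,340),interpolation=cv2.INTER_CUBIC)]))
E
```

```text
t 15.1 tcp [ 539.7 -115.2  102.7] yaw 105.87 q [-0.34  0.35  1.75 -0.    1.05 -0.61] F [-0.5 -0.9  0.2] w 45.4
shift [-1.9 -1.7 42.7] turn [-0.08 -0.05  0.37] rows>= 0.9
```

View pics/a6.png

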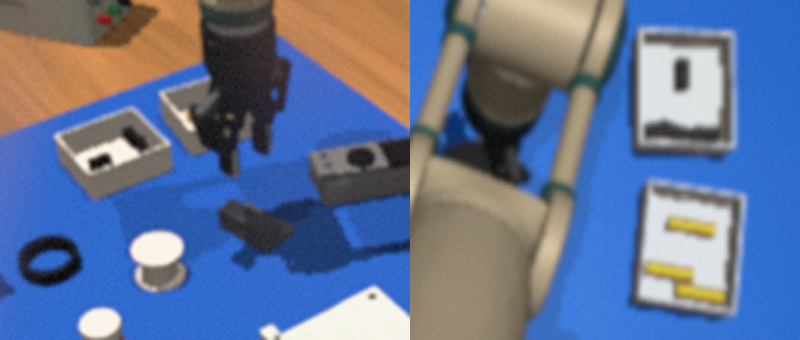

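Top view right panel: relay in its bin at about (682,75), standoff at (690,227). Now I'll grasp the heat sink.

Emit:
servo_tool(steps=[[-2, -2, 30, 0, 0, 0.3], [-2, -2, 60, 0, 0, 0.3], [-2, -2, 78, 0, 0, 0.3], [-2, -2, 86, 0, 0, 0.3], [-2, -2, 87, 0, 0, 0.3], [-2, -2, 87, 0, 0, 0.3]])

```text
clock: 15.8
position: [0.5396, -0.1181, 0.0171]
ee_rot: [0.001, 0.604, 0.797, 0.0]
contact_force: [-0.6, -0.2, -0.5]
width: 0.0452
```

```bash
python3 go.py 538.5 -117.5 15 105.5
```

```text
t 15.8 tcp [ 539.6 -118.1   17.1] yaw 105.66 q [-0.34  0.45  1.85 -0.    0.85 -0.61] F [-0.6 -0.2 -0.5] w 45.2
shift [ 0.9 -0.8  2.1] turn [0.05 0.04 0.16] rows>= 0.0
```

Emit:
servo_tool(steps=[[0, 0, 0, 0, 0, 0], [0, 0, 0, 0, 0, 0], [0, 0, 0, 0, 0, 0], [0, 0, 0, 0, 0, 0], [0, 0, 0, 0, 0, 0]], hand=255, grip_force=50)

```text
clock: 16.3
position: [0.54, -0.1183, 0.0179]
ee_rot: [0.001, 0.604, 0.797, 0.0]
contact_force: [0.0, 1.2, 6.1]
width: 0.0223
```

```bash
python3 go.py 538.5 -117.5 15 105.5
```

```text
t 16.3 tcp [ 540.  -118.3   17.9] yaw 105.67 q [-0.34  0.44  1.85 -0.    0.85 -0.61] F [0.  1.2 6.1] w 22.3
shift [ 1.2 -1.2  2.9] turn [0.13 0.1  0.17] rows>= 0.1
```

Emit:
servo_tool(steps=[[0, 0, -20, 0, 0, 0], [0, 0, -60, 0, 0, 0], [0, 0, -100, 0, 0, 0], [0, 0, -100, 0, 0, 0]])

```text
clock: 16.7
position: [0.5427, -0.1191, 0.1219]
ee_rot: [0.006, 0.604, 0.797, 0.002]
contact_force: [0.7, -0.9, -1.7]
width: 0.0228
```

```bash
python3 go.py 578.6 177.5 70 89.6
```

```text
t 16.7 tcp [ 542.7 -119.1  121.9] yaw 105.68 q [-0.34  0.32  1.72 -0.    1.08 -0.61] F [ 0.7 -0.9 -1.7] w 22.8
shift [276.3 114.3  51.1] turn [ 0.59  0.3  16.08] rows>= 6.1
```

Emit:
servo_tool(steps=[[276, 113, 15, 0, 0, 16], [276, 113, 15, 0, 0, 16], [276, 113, 15, 0, 0, 16], [276, 113, 15, 0, 0, 16], [276, 113, 15, 0, 0, 16], [276, 113, 15, 0, 0, 16], [276, 113, 15, 0, 0, 16], [276, 113, 15, 0, 0, 16]])

```text
clock: 17.5
position: [0.5721, 0.1798, 0.1001]
ee_rot: [-0.001, 0.708, 0.706, -0.001]
contact_force: [-0.3, -0.5, -1.9]
width: 0.023
```

Emit:
servo_tool(steps=[[0, 0, 0, 0, 0, 0], [0, 0, 0, 0, 0, 0]])

```text
clock: 17.7
position: [0.5728, 0.1767, 0.1012]
ee_rot: [-0.0, 0.71, 0.705, -0.001]
contact_force: [-0.0, -0.1, -1.6]
width: 0.0228
```

```bash
python3 go.py 578.6 177.5 60 89.6;python3 - <<'E'
from h import *
for n in("scene","top"):
    im,d=cams.get_image(n); cv2.imwrite(f"pics/{n}7.png",im[:,:,::-1])
a=cv2.imread('pics/scene7.png')[130:300,270:450];b=cv2.imread('pics/top7.png')[130:260,220:350]
cv2.imwrite('pics/a7.png',np.hstack([cv2.resize(a,(420,400),interpolation=cv2.INTER_CUBIC),cv2.resize(b,(380,400),interpolation=cv2.INTER_CUBIC)]))
E
```

```text
t 17.7 tcp [572.8 176.7 101.2] yaw 89.58 q [ 0.18  0.41  1.64 -0.    1.09  0.19] F [-0.  -0.1 -1.6] w 22.8
shift [ 0.8  5.8 41.2] turn [-0.06  0.05 -0.02] rows>= 0.8
```

View pics/a7.png

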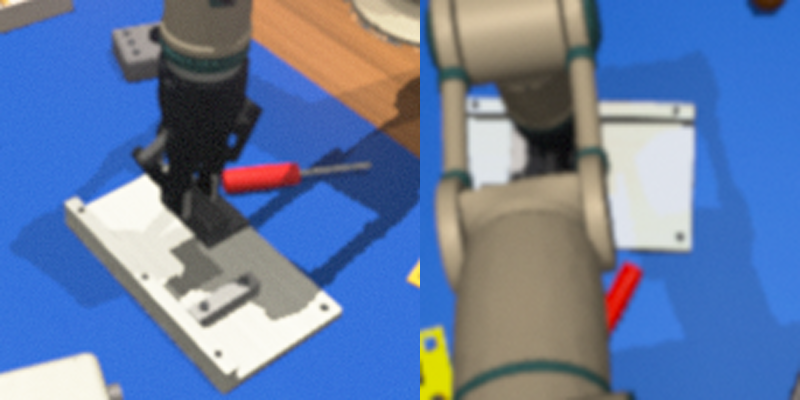

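Emit:
servo_tool(steps=[[0, 5, 30, 0, 0, 0], [0, 5, 55, 0, 0, 0], [0, 5, 63, 0, 0, 0], [0, 5, 66, 0, 0, 0], [0, 5, 68, 0, 0, 0], [0, 5, 68, 0, 0, 0]])

```text
clock: 18.4
position: [0.5789, 0.1783, 0.0345]
ee_rot: [0.001, 0.709, 0.705, 0.001]
contact_force: [-0.7, -0.1, -1.9]
width: 0.0228
```

Emit:
servo_tool(steps=[[0, 0, 1, 0, 0, 0], [0, 0, 2, 0, 0, 0], [0, 0, 2, 0, 0, 0]])

```text
clock: 18.7
position: [0.5783, 0.1784, 0.0319]
ee_rot: [0.0, 0.709, 0.705, 0.0]
contact_force: [0.4, 0.4, -1.3]
width: 0.0226
```

Emit:
servo_tool(steps=[[0, 0, 1, 0, 0, 0], [0, 0, 1.5, 0, 0, 0], [0, 0, 1.5, 0, 0, 0]])

```text
clock: 19.0
position: [0.5781, 0.1783, 0.03]
ee_rot: [-0.0, 0.709, 0.705, -0.0]
contact_force: [-0.4, 0.2, -1.7]
width: 0.0223
```

Emit:
servo_tool(steps=[[0, 0, 0.7, 0, 0, 0], [0, 0, 0.7, 0, 0, 0]])

```text
clock: 19.2
position: [0.5782, 0.1783, 0.0299]
ee_rot: [0.0, 0.709, 0.705, 0.0]
contact_force: [-1.1, 0.8, 3.7]
width: 0.0222
```

Emit:
servo_tool(steps=[[1, 0, -0.4, 0, 0, 0], [2.5, 0, -0.4, 0, 0, 0], [4, 0, -0.4, 0, 0, 0], [4, 0, -0.4, 0, 0, 0]])

```text
clock: 19.6
position: [0.5787, 0.1824, 0.03]
ee_rot: [0.0, 0.709, 0.705, 0.0]
contact_force: [1.0, -2.6, 2.2]
width: 0.0224
```

Emit:
servo_tool(steps=[[1, 0, 0, 0, 0, 0], [2, 0, 0, 0, 0, 0], [2, 0, 0, 0, 0, 0]])

```text
clock: 19.9
position: [0.5785, 0.1844, 0.0299]
ee_rot: [0.0, 0.709, 0.705, 0.0]
contact_force: [0.3, -1.8, 2.3]
width: 0.0225
```

Emit:
servo_tool(steps=[[1, 0, 0, 0, 0, 0], [2, 0, 0, 0, 0, 0], [2, 0, 0, 0, 0, 0]])

```text
clock: 20.2
position: [0.5784, 0.1864, 0.0299]
ee_rot: [0.0, 0.709, 0.705, 0.0]
contact_force: [0.1, -2.3, 3.3]
width: 0.0228
```

Emit:
servo_tool(steps=[[0.7, 0, 0, 0, 0, 0], [1.5, 0, 0, 0, 0, 0], [1.5, 0, 0, 0, 0, 0]])

```text
clock: 20.5
position: [0.5785, 0.1867, 0.0299]
ee_rot: [0.001, 0.709, 0.706, -0.001]
contact_force: [0.2, -5.1, 4.6]
width: 0.0223
```

Emit:
servo_tool(steps=[[0.7, 0, 0, 0, 0, 0], [1.5, 0, 0, 0, 0, 0], [1.5, 0, 0, 0, 0, 0]])

```text
clock: 20.8
position: [0.5785, 0.1867, 0.0299]
ee_rot: [0.002, 0.708, 0.706, -0.002]
contact_force: [1.4, -9.6, 5.2]
width: 0.0223
```

```bash
python3 - <<'E'
from h import *
for n in("scene",):
    im,d=cams.get_image(n); cv2.imwrite(f"pics/{n}8.png",im[:,:,::-1])
a=cv2.imread('pics/scene8.png')[190:290,300:420]
cv2.imwrite('pics/a8.png',cv2.resize(a,None,fx=6,fy=6,interpolation=cv2.INTER_CUBIC))
E
```

```text
(no output)
```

View pics/a8.png

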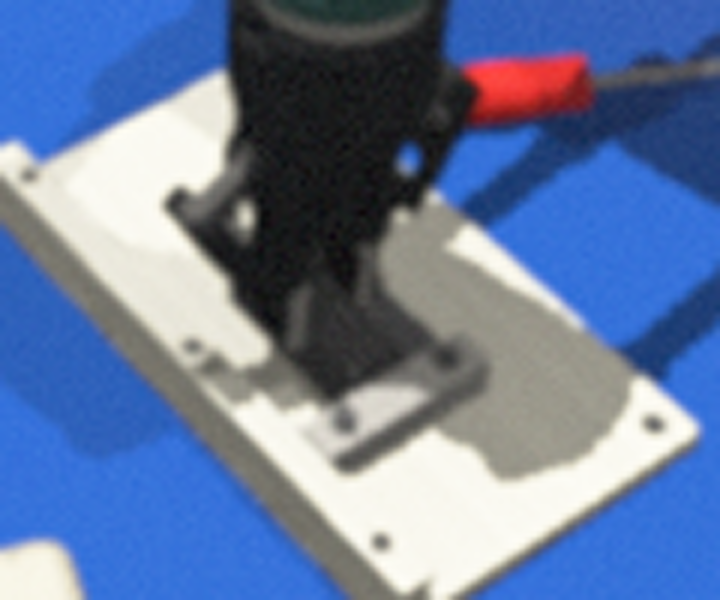

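The sink's end touches the stop: the motion stalled at y = 186.7 and Fy reached -9.6 N. I'll ease off and release.

Emit:
servo_tool(steps=[[-0.8, 0, -0.3, 0, 0, 0], [-0.8, 0, -0.3, 0, 0, 0]])

```text
clock: 21.05
position: [0.5785, 0.1867, 0.0299]
ee_rot: [0.001, 0.709, 0.705, -0.001]
contact_force: [1.4, -8.2, 2.6]
width: 0.0226
```

Emit:
servo_tool(steps=[[0, 0, 0, 0, 0, 0], [0, 0, 0, 0, 0, 0], [0, 0, 0, 0, 0, 0]], hand=147)

```text
clock: 21.35
position: [0.5778, 0.1892, 0.0296]
ee_rot: [-0.001, 0.709, 0.705, -0.0]
contact_force: [-0.5, -0.4, 0.3]
width: 0.0361
```

Emit:
servo_tool(steps=[[0, 0, -10, 0, 0, 0], [0, 0, -30, 0, 0, 0], [0, 0, -60, 0, 0, 0], [0, 0, -60, 0, 0, 0]])

```text
clock: 21.75
position: [0.5814, 0.1896, 0.0948]
ee_rot: [0.002, 0.709, 0.705, 0.004]
contact_force: [1.5, -0.3, 0.5]
width: 0.0362
```

Emit:
servo_tool(steps=[[-75, -75, -30, 0, 0, 0], [-75, -75, -30, 0, 0, 0], [-75, -75, -30, 0, 0, 0], [-75, -75, -30, 0, 0, 0]], hand=255)

```text
clock: 22.15
position: [0.502, 0.1133, 0.1209]
ee_rot: [0.0, 0.71, 0.704, 0.001]
contact_force: [0.2, 1.1, 1.0]
width: -0.0001
```

```bash
python3 go.py 543 187 50 0;python3 - <<'E'
from h import *
for n in("scene","top"):
    im,d=cams.get_image(n); cv2.imwrite(f"pics/{n}9.png",im[:,:,::-1]);np.savez(f"{n}9.npz",im=im,d=d)
a=cv2.imread('pics/scene9.png')[180:290,290:420];b=cv2.imread('pics/top9.png')[140:230,220:330]
cv2.imwrite('pics/a9.png',np.hstack([cv2.resize(a,(410,347),interpolation=cv2.INTER_CUBIC),cv2.resize(b,(390,347),interpolation=cv2.INTER_CUBIC)]))
E
```

```text
t 22.15 tcp [502.  113.3 120.9] yaw 89.58 q [0.09 0.27 1.8  0.   1.06 0.09] F [0.2 1.1 1. ] w -0.1
shift [73.9 40.4 71. ] turn [ 0.03 -0.06 89.58] rows>= 10.4
```

View pics/a9.png

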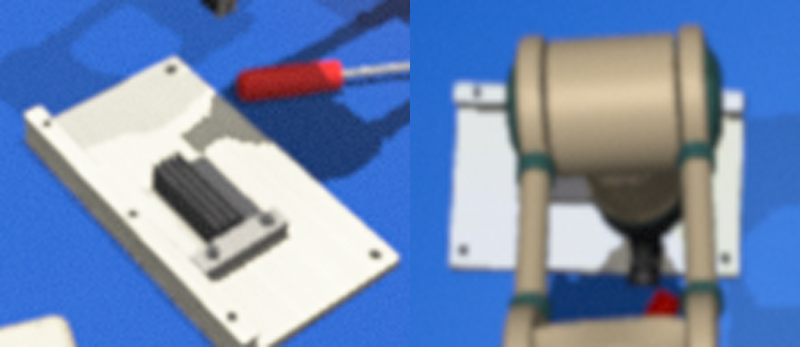

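The sink stands flush and square against the stop, about 28 mm short of the fence; in the left panel its end is at (240,225). Next I'll turn the closed fingers and come down over the ledge.

Emit:
servo_tool(steps=[[40, 20, 0, 0, 0, 66], [40, 20, 0, 0, 0, 66], [40, 20, 0, 0, 0, 66], [40, 20, 0, 0, 0, 66], [40, 20, 0, 0, 0, 66], [40, 20, 0, 0, 0, 66], [40, 20, 0, 0, 0, 66], [40, 20, 0, 0, 0, 66]])

```text
clock: 23.05
position: [0.5243, 0.1552, 0.1193]
ee_rot: [-0.0, 0.979, 0.203, 0.0]
contact_force: [-0.9, 0.3, 0.1]
width: 0.0004
```

Emit:
servo_tool(steps=[[0, 0, 0, 0, 0, 24], [0, 0, 0, 0, 0, 24], [0, 0, 0, 0, 0, 24], [0, 0, 0, 0, 0, 24], [0, 0, 0, 0, 0, 24]])

```text
clock: 23.55
position: [0.5237, 0.1546, 0.1195]
ee_rot: [-0.0, 1.0, -0.001, -0.0]
contact_force: [-0.6, -0.7, -0.1]
width: 0.0001
```

```bash
python3 go.py 550 187.5 60 -0.4;python3 - <<'E'
from h import *
for n in("top","scene"):
    im,d=cams.get_image(n); cv2.imwrite(f"pics/{n}10.png",im[:,:,::-1]);np.savez(f"{n}10.npz",im=im,d=d)
a=cv2.imread('pics/scene10.png')[180:290,290:420];b=cv2.imread('pics/top10.png')[140:230,220:330]
cv2.imwrite('pics/a10.png',np.hstack([cv2.resize(a,(410,347),interpolation=cv2.INTER_CUBIC),cv2.resize(b,(390,347),interpolation=cv2.INTER_CUBIC)]))
from fit import *
f=np.load('scene9.npz')['im'];w=softmask(f,'dark')
# fins top + base dark fit
p0=(.5655,.1878,-.007)
x,fun,t=fit('scene','heatsink',np.clip((150-f.max(-1).astype(float))/80,0,1),p0,.012,roi_of('scene','heatsink',p0,.012,2));print(x,fun,t)
E
```

```text
t 23.55 tcp [523.7 154.6 119.5] yaw -0.14 q [0.16 0.32 1.74 0.   1.08 1.73] F [-0.6 -0.7 -0.1] w 0.1
shift [ 26.2 -32.9  59.5] turn [-0.01  0.02  0.26] rows>= 1.5
[565.1692 188.1362  -0.9658] 204.25595882593234 464.6125
```

View pics/a10.png

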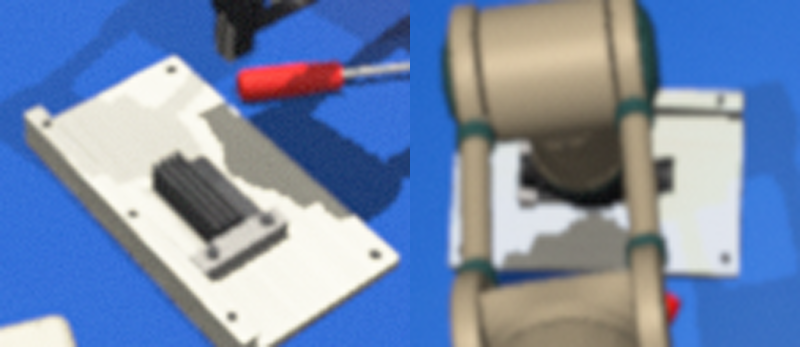

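Emit:
servo_tool(steps=[[26, -33, 0, 0, 0, 0.3], [26, -33, 30, 0, 0, 0.3], [26, -33, 60, 0, 0, 0.3], [26, -33, 80, 0, 0, 0.3], [26, -33, 90, 0, 0, 0.3], [26, -33, 92, 0, 0, 0.3], [26, -33, 92, 0, 0, 0.3]])

```text
clock: 24.35
position: [0.5498, 0.1868, 0.0284]
ee_rot: [-0.0, 1.0, -0.005, 0.0]
contact_force: [0.1, 0.1, 0.4]
width: -0.0001
```

```bash
python3 go.py 550 187.5 22 -0.4
```

```text
t 24.35 tcp [549.8 186.8  28.4] yaw -0.61 q [ 0.21  0.46  1.77 -0.    0.91  1.79] F [0.1 0.1 0.4] w -0.1
shift [ 0.2 -0.7  6.4] turn [-0.01 -0.04 -0.21] rows>= 0.1
```

Emit:
servo_tool(steps=[[0, -0.5, 2, 0, 0, -0.2], [0, -0.5, 4, 0, 0, -0.2], [0, -0.5, 5.5, 0, 0, -0.2], [0, -0.5, 5.5, 0, 0, -0.2]])

```text
clock: 24.75
position: [0.5493, 0.1871, 0.0228]
ee_rot: [0.0, 1.0, -0.004, 0.0]
contact_force: [-0.0, 0.2, 0.8]
width: 0.0
```

Emit:
servo_tool(steps=[[0, 0, 0.7, 0, 0, 0], [0, 0, 1.4, 0, 0, 0], [0, 0, 1.4, 0, 0, 0]])

```text
clock: 25.05
position: [0.5492, 0.1871, 0.0211]
ee_rot: [0.0, 1.0, -0.004, -0.0]
contact_force: [-0.3, -0.0, -0.3]
width: -0.0
```

Emit:
servo_tool(steps=[[2, 0, 0.4, 0, 0, 0], [4, 0, 0.4, 0, 0, 0], [6, 0, 0.4, 0, 0, 0], [7, 0, 0.4, 0, 0, 0], [8, 0, 0.4, 0, 0, 0]])

```text
clock: 25.55
position: [0.5561, 0.1871, 0.0211]
ee_rot: [0.0, 1.0, -0.004, -0.001]
contact_force: [-4.5, -0.2, 6.3]
width: -0.0002
```

Emit:
servo_tool(steps=[[2, 0, 0, 0, 0, 0], [4, 0, 0, 0, 0, 0], [4, 0, 0, 0, 0, 0]])

```text
clock: 25.85
position: [0.5608, 0.1871, 0.0211]
ee_rot: [0.0, 1.0, -0.004, -0.001]
contact_force: [-2.6, 0.4, 5.5]
width: 0.0003
```

Emit:
servo_tool(steps=[[2, 0, 0, 0, 0, 0], [5, 0, 0, 0, 0, 0], [8, 0, 0, 0, 0, 0], [11, 0, 0, 0, 0, 0], [14, 0, 0, 0, 0, 0], [16, 0, 0, 0, 0, 0], [16, 0, 0, 0, 0, 0]])

```text
clock: 26.55
position: [0.5769, 0.1869, 0.0211]
ee_rot: [0.0, 1.0, -0.004, -0.0]
contact_force: [-2.7, -0.5, 5.0]
width: -0.0001
```

```bash
python3 go.py 583 187 21 -0.4;python3 - <<'E'
from h import *
for n in("scene",):
    im,d=cams.get_image(n); cv2.imwrite(f"pics/{n}11.png",im[:,:,::-1])
a=cv2.imread('pics/scene11.png')[200:285,305:415]
cv2.imwrite('pics/a11.png',cv2.resize(a,None,fx=7,fy=7,interpolation=cv2.INTER_CUBIC))
E
```

```text
t 26.55 tcp [576.9 186.9  21.1] yaw -0.43 q [0.2  0.5  1.72 0.   0.92 1.78] F [-2.7 -0.5  5. ] w -0.1
shift [ 6.1 -0.1  0.1] turn [ 0.01  0.06 -0.03] rows>= 0.1
```

View pics/a11.png

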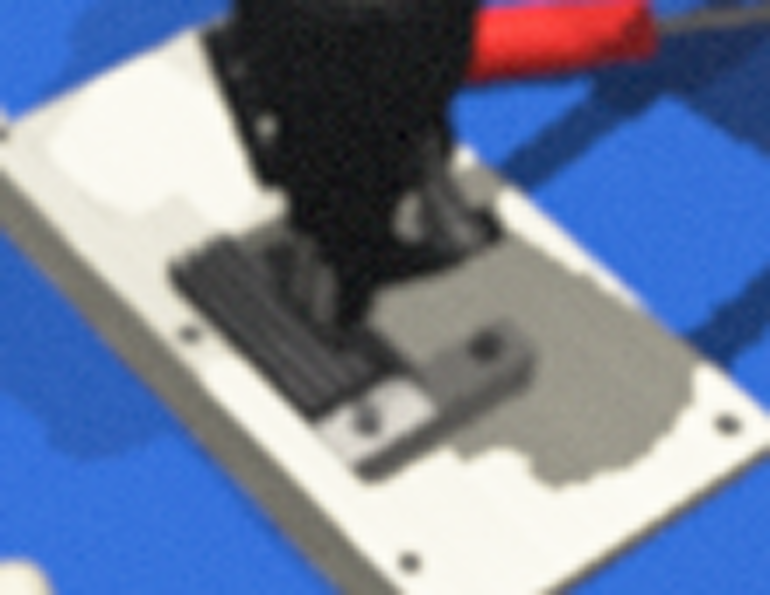

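The sink is sliding squarely along the stop and is still flush with it at (330,415). Continuing to the fence.

Emit:
servo_tool(steps=[[1, 0, 0.2, 0, 0, 0], [2, 0, 0.2, 0, 0, 0], [3, 0, 0.2, 0, 0, 0], [4, 0, 0.2, 0, 0, 0]])

```text
clock: 27.0
position: [0.5795, 0.1869, 0.0211]
ee_rot: [0.0, 1.0, -0.004, -0.002]
contact_force: [-6.6, 1.0, 9.0]
width: 0.0002
```

Emit:
servo_tool(steps=[[1, 0, 0.1, 0, 0, 0], [2, 0, 0.1, 0, 0, 0], [2, 0, 0.1, 0, 0, 0]])

```text
clock: 27.3
position: [0.5814, 0.1869, 0.021]
ee_rot: [0.0, 1.0, -0.004, -0.002]
contact_force: [-5.7, -0.6, 8.1]
width: 0.0006
```

Emit:
servo_tool(steps=[[1, 0, 0.1, 0, 0, 0], [2, 0, 0.1, 0, 0, 0], [2, 0, 0.1, 0, 0, 0]])

```text
clock: 27.6
position: [0.5828, 0.1869, 0.021]
ee_rot: [0.0, 1.0, -0.004, -0.002]
contact_force: [-6.1, -0.3, 9.0]
width: -0.0002
```

Emit:
servo_tool(steps=[[1, 0, 0.2, 0, 0, 0], [2, 0, 0.2, 0, 0, 0], [2, 0, 0.2, 0, 0, 0]])

```text
clock: 27.9
position: [0.5843, 0.1869, 0.021]
ee_rot: [0.0, 1.0, -0.004, -0.003]
contact_force: [-7.6, -0.3, 11.4]
width: -0.0
```

Emit:
servo_tool(steps=[[1, 0, 0.2, 0, 0, 0], [1.5, 0, 0.2, 0, 0, 0], [1.5, 0, 0.2, 0, 0, 0]])

```text
clock: 28.2
position: [0.5843, 0.1869, 0.0211]
ee_rot: [0.0, 1.0, -0.004, -0.004]
contact_force: [-10.5, -0.2, 15.4]
width: 0.0001
```

Stalled at x = 584.3, so the sink is on the fence (jig fit predicts about 583.6). Now I'll build up the diagonal push.

Emit:
servo_tool(steps=[[1, 0, 0.3, 0, 0, 0], [2, 0, 0.6, 0, 0, 0], [3, 0, 0.8, 0, 0, 0], [3, 0, 0.8, 0, 0, 0]])

```text
clock: 28.6
position: [0.5843, 0.1869, 0.021]
ee_rot: [0.0, 1.0, -0.004, -0.007]
contact_force: [-17.8, -0.2, 24.4]
width: -0.0
```

Emit:
servo_tool(steps=[[1, 0, 0.3, 0, 0, 0], [2, 0, 0.5, 0, 0, 0], [2, 0, 0.5, 0, 0, 0]])

```text
clock: 28.9
position: [0.5843, 0.1869, 0.021]
ee_rot: [0.001, 1.0, -0.004, -0.009]
contact_force: [-22.3, 0.4, 30.5]
width: -0.0003
```

```bash
python3 go.py 584 187 21 -0.4;python3 - <<'E'
from h import *
for n in("scene","top"):
    im,d=cams.get_image(n); cv2.imwrite(f"pics/{n}12.png",im[:,:,::-1]);np.savez(f"{n}12.npz",im=im,d=d)
a=cv2.imread('pics/scene12.png')[200:285,305:415]
cv2.imwrite('pics/a12.png',cv2.resize(a,None,fx=7,fy=7,interpolation=cv2.INTER_CUBIC))
E
```

```text
t 28.9 tcp [584.3 186.9  21. ] yaw -0.44 q [0.19 0.52 1.69 0.   0.95 1.77] F [-22.3   0.4  30.5] w -0.3
shift [-0.3 -0.1  0. ] turn [ 0.06  1.   -0.04] rows>= 0.1
```

View pics/a12.png

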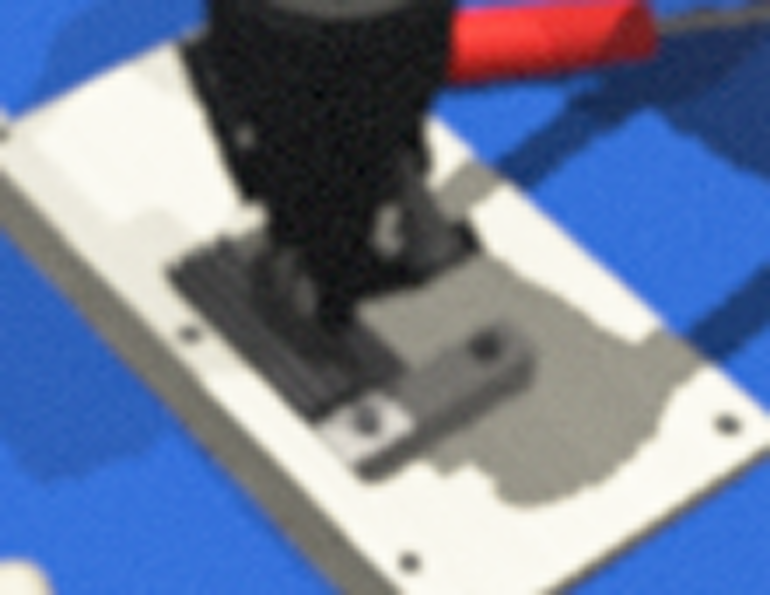

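View pics/top12.png

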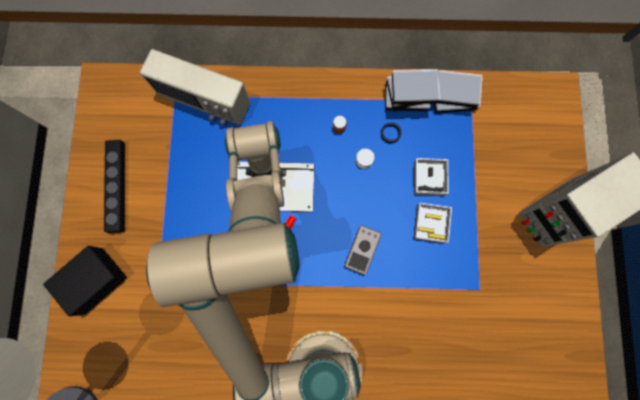

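```bash
python3 - <<'E'
from ov import *
ims={k:cv2.imread(f'pics/scene{k}.png')[:,:,::-1] for k in(10,11,12)}
roi=(305,200,110,85)
overlay('scene',ims[11],[(M['heatsink'],(586.9-1,187.8,-.4),.012,(0,255,255))],roi,7,'pics/o11.png')
overlay('scene',ims[12],[(M['heatsink'],(594.3,187.8,-.4),.012,(0,255,255))],roi,7,'pics/o12.png')
overlay('scene',ims[10],[(M['heatsink'],(565.5,187.8,-.4),.012,(0,255,255))],roi,7,'pics/o10.png')
d=np.abs(ims[12].astype(int)-ims[11]).max(-1)[200:285,305:415].astype(np.uint8)
A=[cv2.imread(f'pics/o{k}.png') for k in(10,11,12)]+[cv2.cvtColor(cv2.resize(d*2,None,fx=7,fy=7),cv2.COLOR_GRAY2BGR)]
A=[cv2.resize(a,(385,298)) for a in A]
cv2.imwrite('pics/o.png',np.vstack([np.hstack(A[:2]),np.hstack(A[2:])]))
E
```

```text
(no output)
```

View pics/o.png

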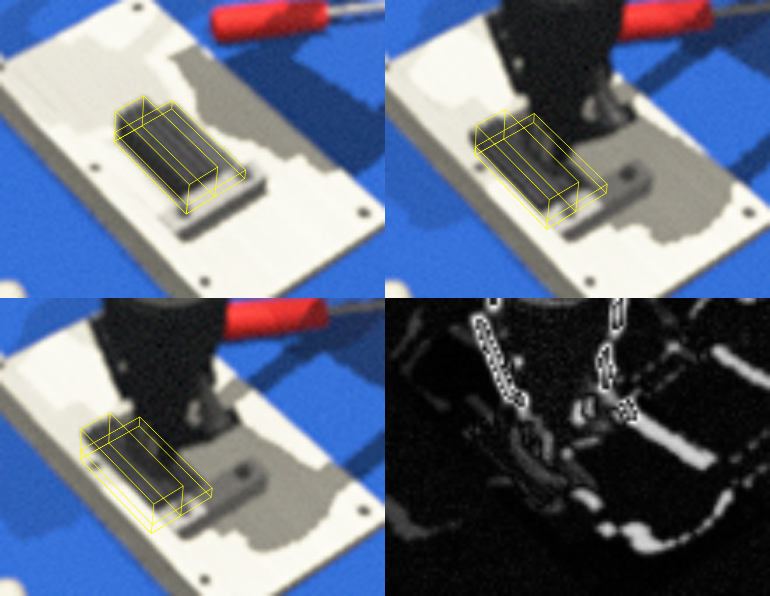

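```bash
python3 - <<'E'
from ov import *
fin=[box(1,25,-38,38,29.9,30)]
fen=[box(60,60.1,-130,130,34,34.1)]
for k,x in((11,586.9),(12,594.3)):
    im=cv2.imread(f'pics/scene{k}.png')[:,:,::-1]
    overlay('scene',im,[(fin,(x,187.8,-.4),.012,(0,255,255)),(fen,(558.8,173.6,-.4),0,(0,0,255))],(318,218,62,50),6.4,f'pics/p{k}.png')
a=cv2.imread('pics/scene11.png')[218:268,318:380];b=cv2.imread('pics/scene12.png')[218:268,318:380]
r=lambda a:cv2.resize(a,(397,300),interpolation=cv2.INTER_CUBIC)
cv2.imwrite('pics/p.png',np.vstack([np.hstack([r(a),r(b)]),np.hstack([r(cv2.imread('pics/p11.png')),r(cv2.imread('pics/p12.png'))])]))
E
```

```text
(no output)
```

View pics/p.png

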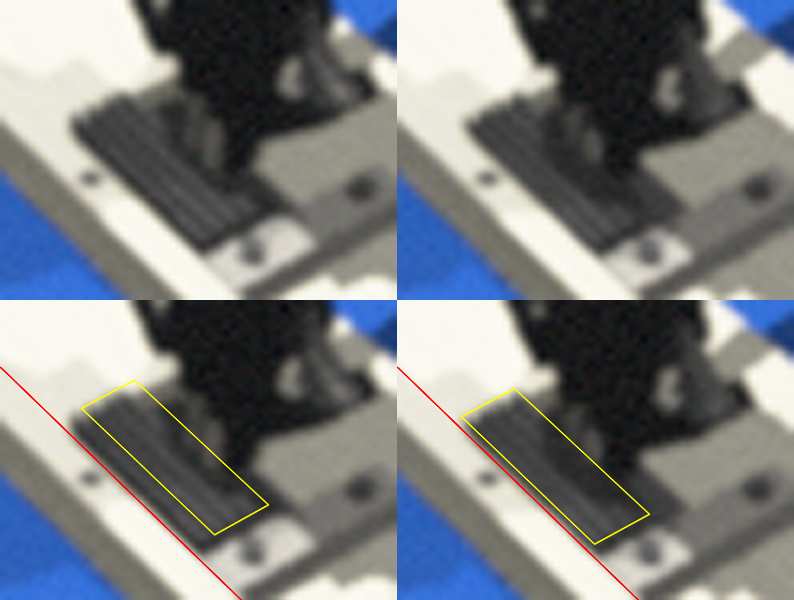

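Comparing frames, the sink had already reached the fence at TCP x of about 577, dragged by the ledge contact. The fingers then slid the last 7 mm along the ledge into the corner and stalled at 584.3, which matches the geometry. I'll add a little more fence-ward push so the fin carries it.

Emit:
servo_tool(steps=[[1, 0, -0.1, 0, 0, 0], [2, 0, -0.3, 0, 0, 0], [2, 0, -0.3, 0, 0, 0]])

```text
clock: 29.3
position: [0.5843, 0.1869, 0.0211]
ee_rot: [0.001, 1.0, -0.004, -0.011]
contact_force: [-25.3, 1.0, 31.8]
width: -0.0001
```

Emit:
servo_tool(steps=[[0, 0, 0, 0, 0, 0], [0, 0, 0, 0, 0, 0], [0, 0, 0, 0, 0, 0], [0, 0, 0, 0, 0, 0], [0, 0, 0, 0, 0, 0]])

```text
clock: 29.8
position: [0.5843, 0.1869, 0.0211]
ee_rot: [0.001, 1.0, -0.004, -0.011]
contact_force: [-24.8, 0.9, 31.1]
width: 0.0005
```

```bash
python3 go.py 584 187 21 -0.4;python3 - <<'E'
from ov import *
im,d=cams.get_image('scene'); im9=np.load('scene9.npz')['im']
b=[box(-25,25,38,38.1,0,9),box(1,25,38,38.1,0,30)]
overlay('scene',im,[([box(-75,60,51.9,52,12,12.1)],(558.8,173.6,-.4),0,(0,0,255))],(330,225,60,45),6.6,'pics/q1.png')
# patch shift of stop/sink junction between frames 12 and now
a=cv2.resize(im[218:268,318:380,::-1],None,fx=8,fy=8,interpolation=cv2.INTER_CUBIC);cv2.imwrite('pics/q.png',a)
P=cloud('scene',d)*1e3
j=(558.8,173.6,-.4);c,s=np.cos(np.deg2rad(j[2])),np.sin(np.deg2rad(j[2]));dx,dy=P[...,0]-j[0],P[...,1]-j[1];X=c*dx+s*dy;Y=-s*dx+c*dy
m=(P[...,2]>37)&(P[...,2]<44)&(X>30)&(X<66)&(Y>-40)&(Y<60)
print(m.sum(),[np.median(P[...,2][m&(Y>y)&(Y<y+15)]).round(1) for y in(-20,-5,10,25,38)],np.percentile(X[m],[2,98]),np.percentile(Y[m],[2,98]))
for y in(-20,0,20,40):
    k=m&(Y>y)&(Y<y+15); print(y,k.sum(),np.percentile(X[k],[90,97]).round(1))
E
```

```text
t 29.8 tcp [584.3 186.9  21.1] yaw -0.45 q [0.19 0.52 1.68 0.   0.96 1.77] F [-24.8   0.9  31.1] w 0.5
shift [-0.3 -0.1  0.1] turn [ 0.07  1.22 -0.04] rows>= 0.1
251 [np.float64(40.0), np.float64(40.0), np.float64(40.8), np.float64(39.9), np.float64(40.0)] [32.1365 59.9038] [-20.2284  52.6295]
-20 41 [58.5 59.3]
0 51 [59.4 59.7]
20 56 [58.9 59.4]
40 46 [58.1 59.6]
```

View pics/q.png

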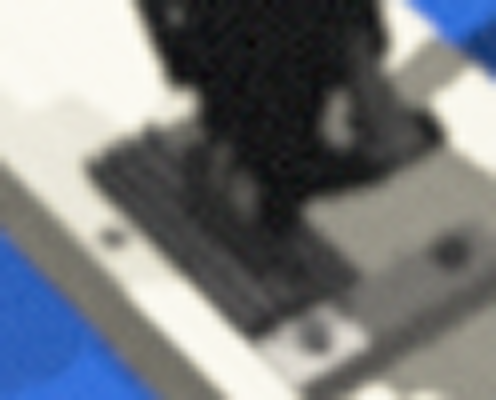

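```bash
python3 -c "
from rig import sign_off,telemetry
s=telemetry.get_state();print(s['clock'],s['contact_force']);print(sign_off())"
```

```text
29.85 [-25.58615558   0.99094436  31.34514657]
the job is handed in; nothing more can be done
None
```

The job is handed in at about 30 s of the 72 s limit, with the arm still holding the diagonal push on the heat sink.

**What I did:** The standoff and the relay are each lying in the bin with their own kind. I then set the heat sink flat on the bed and butted its end against the stop; its motion stalled there with about 10 N. With closed fingers in the ledge/fin corner, I slid it along the stop to the fence.

**What the last checks showed:**
- **Bins:** the camera view taken while pushing shows both parts in their bins.
- **Push:** about 25 N toward the fence and 31 N down, steady, with the TCP stationary.
- **Seating:** the fin tops measured level at 40–41 mm. Their fence-side edge sat at x ≈ 59–60 mm in the jig frame along the whole length, so the sink is flat and square against the fence at x = 60. No gap shows at the stop.

**What disagreed:**
- **Heights:** the scene camera reads 1–2 mm low; the fin tops should be at 42 mm.
- **Positions:** the two cameras differed by 1–2 mm on most positions and about 4 mm on the stop, so I found the stop by contact.
- **Slide:** the ledge contact dragged the sink to the fence first. The fingers then slid the last 7 mm along the ledge into the corner, so I raised the push afterwards to make the fin carry it.
- **Tilt:** the tool leans about 1.2° under the load.

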